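# Gauge, basket and lock up the filling-machine sleeves

## Robot

A 7-joint arm with a two-finger parallel gripper is mounted at the origin on the work surface. World frame = base frame: x ahead of the robot, y to its left, z up, the work surface at z = 0. Lengths are in m, angles in rad, forces in N, time in s.
With the tool pointing down it reaches from about 0.35 to 0.9 m from the base axis. Payload 7.2 kg.
Tool frame: the origin (TCP) lies between the finger pads; the fingertips stand robot.tip_reach ahead of it and the grasp point (between the pads) lies 6 mm ahead of it (robot.tip_reach is the distance from the TCP to the fingertips, in m); z points along the fingers, y is the direction in which the jaws open and shut (so a half turn about z gives the same grasp; the last joint's range is limited). The gripper opens to 88 mm and grips with 3 to 60 N. Pads are 20 mm wide; open, the fingers measure 115 mm over their backs; the gripper's body (75 mm by 178 mm) begins 61 mm behind the grasp point.
Start: joints at [1.163, 0.411, -0.013, 1.596, 0.006, 1.134, -0.082], TCP at [0.208, -0.589, 0.248] pointing down, gripper open.
Joint ranges: [-2.95, 2.95], [-0.29, 1.99], [-1.47, 1.44], [0.14, 2.54], [-1.03, 4.17], [0.13, 1.85], [-2.86, 2.86]. Speed limits (rad/s): [2.39, 2.39, 3.01, 3.01, 3.14, 3.14, 3.14].

## Interface

Orientations are given as a rotation vector (axis times angle).
In Python, from station import readout, snapshot, calibration, robot gives the robot as it stands.
- The arm moves only by the shell command python3 -m crank 'ROWS' [FORCE]. ROWS is JSON, a list of rows, each an object with "angular": the turn, a rotation vector about the world's x, y, z in rad, a list of three; "offset": the shift along the world's x, y, z in cm, a list of three; "hand": the opening, from 0 (shut) to 1 (fully open). A call has exactly 5 rows; each row is the pose to reach, as a shift and turn from the pose measured when the call began; what a row does not reach only later rows make up. A row lasts 1/10 s, in which the tool goes at most 50 mm and 8.59 degrees, less where a joint would pass 70% of its speed; a pose out of reach is approached as far as the arm can. A call with a gripper value outside its range is refused whole. The fingers move at their own pace and stop on an object; FORCE is the grip in N (left out, the last holds). Time passes only in rows, so rows that repeat a pose let the fingers close, or fill a call up. It gives the time, the measured TCP pose, the force and the opening at its end, in the units of the state.
- readout.state(): the state, without advancing time (a new reading comes with each control period).
- snapshot(name): name is "scene" or "top" or "wrist"; returns (picture, depth): 384x512x3 uint8, red, green, blue; 384x512 float32, m along the optical axis (not along the pixel's ray), 0 where there is no reading.
- calibration(name): a dict with "fx", "fy", "cx", "cy" (pixels), "world_from_camera" (4x4, takes a point from camera to world coordinates); the wrist camera has in their place "T_tool_cam" (4x4, takes a point from camera to tool coordinates, whose origin is the TCP and whose axes are the flange's). Camera axes: x right, y down, z forward; pixel columns grow to the right and rows downward; lengths in m; the calibration is good to about 2 mm. The wrist camera is an equidistant fisheye: a pixel r from the principal point sees the ray r / f radians off the axis. A picture is of the moment at which its call begins: read the wrist's pose just before it. calibration takes no time and is no camera call.
- robot.close_job(): hands the job in, once; it reports no verdict.
The state is a dict: "time": time; "joint_positions": joint angles; "qvel": joint speeds; "joint_torque": joint torques, N m; "eef_pos": TCP position; "eef_rot": TCP orientation; "wrist_force": force on the tool from outside, world axes, zero at the start; "wrist_torque": the same for the moment, N m; "grip_width": finger opening in m.
Only numpy, scipy, OpenCV 4.12 (cv2) and the standard library are available. Lean on these libraries where they do the work, as an engineer would, in place of code of your own. Each camera call takes 0.05 s, during which the arm holds its last target. There are 200 camera calls.

## Task

Take the loose steel sleeves one after another, try each on the gauge pin and put it away before the next: a sound one slides right down to the pin's foot and is stood upright in the steel wash basket, a dented one sticks part-way and goes in the shallow grey tray. When all are sorted, shut the basket's lid and lock it by pushing the snap hook's sprung gate against one leg of the staple, from the side, until the leg is inside the hook and the gate has snapped shut. Leave the other bench things where they are.

Things in the scene. Friction and masses are not known exactly. Their poses are not given: they have to be found in the camera images.
- basket_floor (a point): Open wash basket of bright sheet steel, fixed to the bench: 170 mm (x) by 290 mm (y), 78 mm high, walls and floor 4 mm. This point is the centre of its inner floor. x points from its front (staple side) to its back (hinge side), y along its length, z up. Lid hinge line: 85 mm behind this centre, 78.5 mm above the bench, along y.
- lid (a joint): Wire-mesh lid, hinged on the basket's back rim: 0 shut, about 1.75 open, just past upright. 5 mm thick, 178 mm from hinge to free edge, 290 mm long. Damped: pushed forward past upright (below about 1.35) it sinks shut by itself in about 3 s; 1 to 2 N at the free edge moves it. Shut, its top face is 83.5 mm above the bench and its slot has passed over the staple.
- lid_edge (a point): Middle of the free edge of the lid (the front edge when shut, the upper edge when open).
- leg_left (a point): Staple: upright inverted U of 8 mm round steel bar on the middle of the basket's front rim. Its two legs, 44 mm apart centre to centre along the basket's y, are straight up to 41 mm above the shut lid; the staple's top is 53 mm above the lid. This point is on the axis of the leg on the basket's +y side, 12 mm above the shut lid's top face. Axes as the basket's.
- leg_right (a point): The same point on the staple's other leg (basket's -y side).
- gauge_top (a point): Gauge pin: an upright steel pin of 34 mm diameter on a flat round foot 96 mm across and 12 mm thick, fixed to the bench. The pin stands 62 mm above its foot; its top 12 mm taper to 20 mm diameter. This point is the centre of the pin's top, 74 mm above the bench.
- tray_floor (a point): Shallow open tray of grey plastic for the dented sleeves, fixed: 180 mm (x) by 215 mm (y), 35 mm high, walls and floor 4 mm. This point is the centre of its inner floor, x and y along its sides.
- snap: Big aluminium snap hook lying flat, 14 mm thick, 155 mm long, 75 mm wide, 0.16 kg. Origin on its underside; x lengthwise from tail eye to the hook's closed end, z up. The 12 mm hook leaves the shank along y = -38 mm (spine), turns round the closed end at x = 46 and ends in the nose tip, centred at (46, 12) mm. The mouth opens to +y between the hinge lug (-22, 24) and the nose.
- gate (a joint): Gate of the snap hook, a sprung 7 mm rod from its hinge at (-22, 24) mm aslant to the inside of the nose at (36, 2). 0 shut, to 0.65 rad inwards. A bar moved into the mouth towards -y at x = 28 to 35 (nose's inner face: x = 40) pushes it in with 2 to 8 N and is past its tip, gate snapping shut, when the bar's centre is at y = -15 to -23; the bar can go down to y = -28.
- snap_grip (a point): Centre of the snap hook's flat shank, at x = -50, y = 0 mm in the hook's frame, half-way up its 14 mm thickness; the shank has parallel sides 36 mm apart (y = -18 to 18), from x = -75 to -20 mm, and is to be gripped across them. Axes as the hook's.
- snap_throat (a point): Point in the space enclosed by hook and shut gate (x = 22, y = -18 mm in the hook's frame), half-way up.
- sleeve1_mid (a point): Filling-machine sleeve: steel tube on end, 46 mm outside, 37 mm bore, 66 mm tall, about 0.28 kg. If dented, its bore is pinched to about 29 mm half-way down, hardly visible. On the gauge pin a sound one slides to the foot (middle 45 mm above the bench), a dented one stops with its middle 75 to 83 mm up. Some of the five are absent. This point is its centre; z along its axis.
- sleeve2_mid (a point): Filling-machine sleeve: steel tube on end, 46 mm outside, 37 mm bore, 66 mm tall, about 0.28 kg. If dented, its bore is pinched to about 29 mm half-way down, hardly visible. On the gauge pin a sound one slides to the foot (middle 45 mm above the bench), a dented one stops with its middle 75 to 83 mm up. Some of the five are absent. This point is its centre; z along its axis.
- sleeve3_mid (a point): Filling-machine sleeve: steel tube on end, 46 mm outside, 37 mm bore, 66 mm tall, about 0.28 kg. If dented, its bore is pinched to about 29 mm half-way down, hardly visible. On the gauge pin a sound one slides to the foot (middle 45 mm above the bench), a dented one stops with its middle 75 to 83 mm up. Some of the five are absent. This point is its centre; z along its axis.
- sleeve4_mid (a point): Filling-machine sleeve: steel tube on end, 46 mm outside, 37 mm bore, 66 mm tall, about 0.28 kg. If dented, its bore is pinched to about 29 mm half-way down, hardly visible. On the gauge pin a sound one slides to the foot (middle 45 mm above the bench), a dented one stops with its middle 75 to 83 mm up. Some of the five are absent. This point is its centre; z along its axis.
- sleeve5_mid (a point): Filling-machine sleeve: steel tube on end, 46 mm outside, 37 mm bore, 66 mm tall, about 0.28 kg. If dented, its bore is pinched to about 29 mm half-way down, hardly visible. On the gauge pin a sound one slides to the foot (middle 45 mm above the bench), a dented one stops with its middle 75 to 83 mm up. Some of the five are absent. This point is its centre; z along its axis.
- bowl: Bystander, to be left alone. Small steel bowl, 110 mm across the rim, 55 mm high. Origin under its centre.
- nozzle: Bystander, to be left alone. Steel piping nozzle standing on its wide end: a closed cone 38 mm across the foot, 55 mm high; not one of the sleeves. Origin under its centre.
- dredger: Bystander, to be left alone. Steel sugar shaker, 64 mm across, 95 mm high, upright. Origin under its centre.
- palette: Bystander, to be left alone. Palette knife 260 mm long, lying flat. Origin under its middle.
- brush: Bystander, to be left alone. Pastry brush 220 mm long, lying flat. Origin under its middle.
- scraper: Bystander, to be left alone. Dough scraper, steel blade with white grip, 110 mm wide, lying flat. Origin under its grip.

How it is judged:
On the way, in this order (a step that is already met when the one before it is completed fails the run):
1. a first sleeve is tried on the gauge pin (((horizontal distance between sleeve1_mid and gauge_top below 0.008 m and height (world z) of sleeve1_mid below 0.095 m) or (horizontal distance between sleeve2_mid and gauge_top below 0.008 m and height (world z) of sleeve2_mid below 0.095 m) or (horizontal distance between sleeve3_mid and gauge_top below 0.008 m and height (world z) of sleeve3_mid below 0.095 m) or (horizontal distance between sleeve4_mid and gauge_top below 0.008 m and height (world z) of sleeve4_mid below 0.095 m) or (horizontal distance between sleeve5_mid and gauge_top below 0.008 m and height (world z) of sleeve5_mid below 0.095 m))), for 0.1 s.
2. with at least one sleeve put away (in basket or tray), another is tried on the pin (((horizontal distance between sleeve1_mid and gauge_top below 0.008 m and height (world z) of sleeve1_mid below 0.095 m) or (horizontal distance between sleeve2_mid and gauge_top below 0.008 m and height (world z) of sleeve2_mid below 0.095 m) or (horizontal distance between sleeve3_mid and gauge_top below 0.008 m and height (world z) of sleeve3_mid below 0.095 m) or (horizontal distance between sleeve4_mid and gauge_top below 0.008 m and height (world z) of sleeve4_mid below 0.095 m) or (horizontal distance between sleeve5_mid and gauge_top below 0.008 m and height (world z) of sleeve5_mid below 0.095 m)) and (((height (world z) of sleeve1_mid below 0.05 m and horizontal distance between sleeve1_mid and basket_floor below 0.135 m) or (height (world z) of sleeve1_mid below 0.05 m and horizontal distance between sleeve1_mid and tray_floor below 0.11 m)) or ((height (world z) of sleeve2_mid below 0.05 m and horizontal distance between sleeve2_mid and basket_floor below 0.135 m) or (height (world z) of sleeve2_mid below 0.05 m and horizontal distance between sleeve2_mid and tray_floor below 0.11 m)) or ((height (world z) of sleeve3_mid below 0.05 m and horizontal distance between sleeve3_mid and basket_floor below 0.135 m) or (height (world z) of sleeve3_mid below 0.05 m and horizontal distance between sleeve3_mid and tray_floor below 0.11 m)) or ((height (world z) of sleeve4_mid below 0.05 m and horizontal distance between sleeve4_mid and basket_floor below 0.135 m) or (height (world z) of sleeve4_mid below 0.05 m and horizontal distance between sleeve4_mid and tray_floor below 0.11 m)) or ((height (world z) of sleeve5_mid below 0.05 m and horizontal distance between sleeve5_mid and basket_floor below 0.135 m) or (height (world z) of sleeve5_mid below 0.05 m and horizontal distance between sleeve5_mid and tray_floor below 0.11 m)))), for 0.1 s.
3. with all the others put away, the last sleeve is tried on the pin (((horizontal distance between sleeve1_mid and gauge_top below 0.008 m and height (world z) of sleeve1_mid below 0.095 m) or (horizontal distance between sleeve2_mid and gauge_top below 0.008 m and height (world z) of sleeve2_mid below 0.095 m) or (horizontal distance between sleeve3_mid and gauge_top below 0.008 m and height (world z) of sleeve3_mid below 0.095 m) or (horizontal distance between sleeve4_mid and gauge_top below 0.008 m and height (world z) of sleeve4_mid below 0.095 m) or (horizontal distance between sleeve5_mid and gauge_top below 0.008 m and height (world z) of sleeve5_mid below 0.095 m)) and ((horizontal distance between sleeve1_mid and gauge_top below 0.008 m and height (world z) of sleeve1_mid below 0.095 m) or ((height (world z) of sleeve1_mid below 0.05 m and horizontal distance between sleeve1_mid and basket_floor below 0.135 m) or (height (world z) of sleeve1_mid below 0.05 m and horizontal distance between sleeve1_mid and tray_floor below 0.11 m))) and ((horizontal distance between sleeve2_mid and gauge_top below 0.008 m and height (world z) of sleeve2_mid below 0.095 m) or ((height (world z) of sleeve2_mid below 0.05 m and horizontal distance between sleeve2_mid and basket_floor below 0.135 m) or (height (world z) of sleeve2_mid below 0.05 m and horizontal distance between sleeve2_mid and tray_floor below 0.11 m))) and ((horizontal distance between sleeve3_mid and gauge_top below 0.008 m and height (world z) of sleeve3_mid below 0.095 m) or ((height (world z) of sleeve3_mid below 0.05 m and horizontal distance between sleeve3_mid and basket_floor below 0.135 m) or (height (world z) of sleeve3_mid below 0.05 m and horizontal distance between sleeve3_mid and tray_floor below 0.11 m))) and ((horizontal distance between sleeve4_mid and gauge_top below 0.008 m and height (world z) of sleeve4_mid below 0.095 m) or ((height (world z) of sleeve4_mid below 0.05 m and horizontal distance between sleeve4_mid and basket_floor below 0.135 m) or (height (world z) of sleeve4_mid below 0.05 m and horizontal distance between sleeve4_mid and tray_floor below 0.11 m))) and ((horizontal distance between sleeve5_mid and gauge_top below 0.008 m and height (world z) of sleeve5_mid below 0.095 m) or ((height (world z) of sleeve5_mid below 0.05 m and horizontal distance between sleeve5_mid and basket_floor below 0.135 m) or (height (world z) of sleeve5_mid below 0.05 m and horizontal distance between sleeve5_mid and tray_floor below 0.11 m)))), for 0.1 s.
4. every sound sleeve stands upright in the basket and the lid is shut (x of sleeve1_mid in the frame of basket_floor between -0.075 and 0.075 m and y of sleeve1_mid in the frame of basket_floor between -0.135 and 0.135 m and z of sleeve1_mid in the frame of basket_floor between 0.027 and 0.04 m and (angle between sleeve1_mid's own z axis and vertical below 0.2 rad or angle between sleeve1_mid's own z axis and vertical above 2.94 rad) and x of sleeve2_mid in the frame of basket_floor between -0.075 and 0.075 m and y of sleeve2_mid in the frame of basket_floor between -0.135 and 0.135 m and z of sleeve2_mid in the frame of basket_floor between 0.027 and 0.04 m and (angle between sleeve2_mid's own z axis and vertical below 0.2 rad or angle between sleeve2_mid's own z axis and vertical above 2.94 rad) and x of sleeve3_mid in the frame of basket_floor between -0.075 and 0.075 m and y of sleeve3_mid in the frame of basket_floor between -0.135 and 0.135 m and z of sleeve3_mid in the frame of basket_floor between 0.027 and 0.04 m and (angle between sleeve3_mid's own z axis and vertical below 0.2 rad or angle between sleeve3_mid's own z axis and vertical above 2.94 rad) and value of joint lid below 0.05 rad), for 0.3 s.
5. a leg of the staple pushes the snap hook's gate open (value of joint gate above 0.2 rad and contact force between gate and basket above 0.3 N), for 0.04 s.
6. one leg of the staple, and only one, is inside the hook and the gate has snapped shut (value of joint gate below 0.08 rad and (((x of leg_left in the frame of snap between -0.016 and 0.042 m and y of leg_left in the frame of snap between -0.036 and 0.006 m and z of leg_left in the frame of snap between -0.04 and 0.035 m) and not (x of leg_right in the frame of snap between -0.016 and 0.042 m and y of leg_right in the frame of snap between -0.036 and 0.006 m and z of leg_right in the frame of snap between -0.04 and 0.035 m)) or ((x of leg_right in the frame of snap between -0.016 and 0.042 m and y of leg_right in the frame of snap between -0.036 and 0.006 m and z of leg_right in the frame of snap between -0.04 and 0.035 m) and not (x of leg_left in the frame of snap between -0.016 and 0.042 m and y of leg_left in the frame of snap between -0.036 and 0.006 m and z of leg_left in the frame of snap between -0.04 and 0.035 m)))), for 0.2 s.
At the end, for the whole second after the job is handed in: Every sound sleeve stands upright (within 0.2 rad) on the basket's floor, every dented one rests in the grey tray, the lid is shut (below 0.05 rad), the snap hook lies or hangs clipped round one leg of the staple with its gate shut (below 0.08 rad, throat within 50 mm of the leg), all at rest (all of step 4 and x of sleeve4_mid in the frame of tray_floor between -0.085 and 0.085 m and y of sleeve4_mid in the frame of tray_floor between -0.103 and 0.103 m and z of each of sleeve4_mid, sleeve5_mid in the frame of tray_floor below 0.042 m and x of sleeve5_mid in the frame of tray_floor between -0.085 and 0.085 m and y of sleeve5_mid in the frame of tray_floor between -0.103 and 0.103 m and value of joint gate below 0.08 rad and (distance between snap_throat and leg_left below 0.05 m or distance between snap_throat and leg_right below 0.05 m) and linear speed of each of sleeve1, sleeve2, sleeve3, sleeve4, sleeve5, snap below 0.02 m/s); the robot touches nothing.
It fails at once if a bystander (bowl, nozzle, dredger, palette, brush, scraper) is moved more than 5 cm (distance of any of bowl, nozzle, dredger, palette, brush, scraper from where it was at the start of the episode above 0.05 m).
Of sleeve1, sleeve2, sleeve3, sleeve4, sleeve5 only 3 to 4 are there at a start; the rules pass over those that are not, and their reading is None.
At some moment in a run one of snap may be knocked a few centimetres aside while the robot is not near it.
It also fails if it takes over 210 s, if anything falls off the work surface, if the arm or the gripper's body presses on something with over 40 N, if the wrist force passes 120 N, or if a joint passes its speed limit or range.

## Working session

There is one attempt and no reset: what is moved stays moved. The work goes in short steps, Python scripts to look and compute and a shell command to move; the robot and the scene stay as the last step left them, time stands still between calls to the robot, and variables do not carry over. Pictures are saved under pics/ and viewed, about 12 in all and at most 16, crops included, and the job is handed in when it is done.

```bash
ls; mkdir -p pics; python3 - <<'E'
from station import readout, snapshot, calibration, robot
import cv2,numpy as np
print(readout.state(), robot.tip_reach)
for n in("scene","top"):
    p,d=snapshot(n); np.save(f'pics/{n}0.npy',d); c=calibration(n); print(n,c)
    cv2.imwrite(f'pics/{n}0.png',cv2.resize(p[:,:,::-1],(800,600),interpolation=cv2.INTER_CUBIC))
print(calibration("wrist"))
E
```

```text
pics
{'time': 0.0, 'joint_positions': array([ 1.16281173,  0.41188429, -0.0127023 ,  1.59703069,  0.0056102 ,
        1.13432213, -0.08217851]), 'qvel': array([ 0.00072062, -0.00017569,  0.00042799,  0.00091608,  0.00019808,
        0.00228953, -0.00044966]), 'joint_torque': array([-5.89960882e-05, -5.87954092e+01,  6.41654693e-01, -2.91069961e+01,
       -5.37283625e-02,  1.84432010e-02,  1.62258843e-04]), 'eef_pos': array([ 0.20810035, -0.58884064,  0.24682431]), 'eef_rot': array([-3.09481535e+00, -5.30969093e-01,  6.22914481e-04]), 'wrist_force': array([-1.04043371,  0.12117469, -0.52839669]), 'wrist_torque': array([ 0.04382049, -0.02446638, -0.00822927]), 'grip_width': 0.0878076914090133} 0.025
scene {'fx': 347.5887069816752, 'fy': 347.5887069816752, 'cx': 256.0989162272337, 'cy': 190.36359955067377, 'world_from_camera': array([[ 0.882783  ,  0.33390774, -0.33045392,  0.83911274],
       [ 0.46967287, -0.61222357,  0.63607366, -0.65756551],
       [ 0.01007824, -0.71672025, -0.69728797,  0.70725544],
       [ 0.        ,  0.        ,  0.        ,  1.        ]])}
top {'fx': 411.65
[... 211 characters left out ...]
70223e-01,  4.24718853e-03,  1.55402172e-02,
        -1.12256031e-01],
       [-1.60711451e-02, -1.95877079e-01, -9.80496756e-01,
         1.17676421e+00],
       [ 0.00000000e+00,  0.00000000e+00,  0.00000000e+00,
         1.00000000e+00]])}
{'fx': 297.3186396354542, 'fy': 297.3186396354542, 'cx': 256.0041488997964, 'cy': 189.58129373508282, 'T_tool_cam': array([[-4.78496537e-04, -9.68939439e-01, -2.47297662e-01,
         6.65204067e-02],
       [ 9.99999856e-01, -4.03641318e-04, -3.53389819e-04,
        -3.61274524e-04],
       [ 2.42593779e-04, -2.47297796e-01,  9.68939493e-01,
        -1.37571704e-01],
       [ 0.00000000e+00,  0.00000000e+00,  0.00000000e+00,
         1.00000000e+00]])}
```

View pics/top0.png

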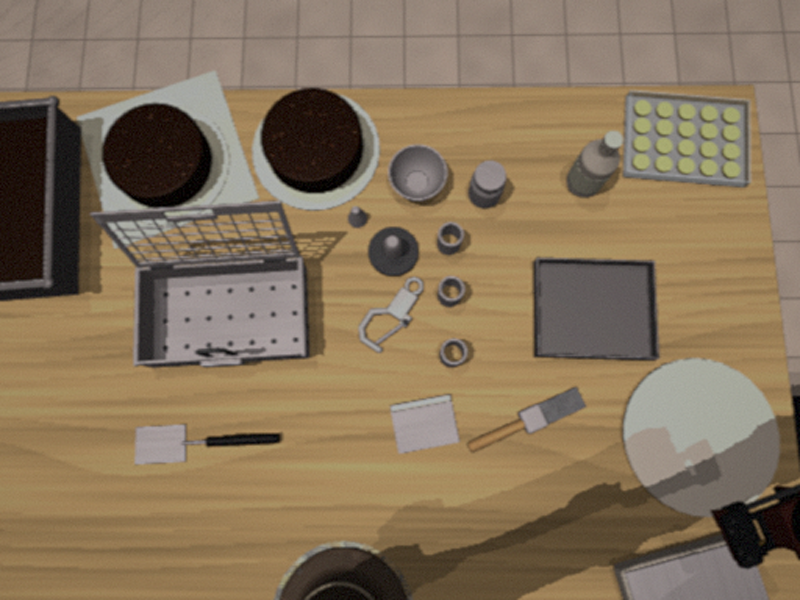

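View pics/scene0.png

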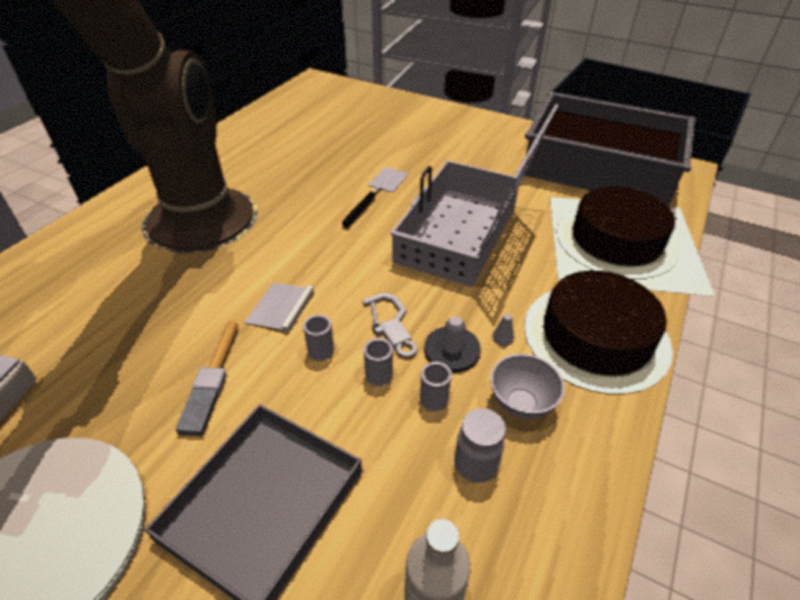

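```bash
cat > h.py <<'E'
from station import readout, snapshot, calibration, robot
import cv2,numpy as np
def pz(cam,u,v,z):
    "pixel (native) -> world at height z"
    c=calibration(cam);W=c['world_from_camera']
    r=W[:3,:3]@np.array([(u-c['cx'])/c['fx'],(v-c['cy'])/c['fy'],1.]);t=(z-W[2,3])/r[2]
    return W[:3,3]+t*r
def cloud(cam,d):
    c=calibration(cam);W=c['world_from_camera'];v,u=np.mgrid[:384,:512]
    P=np.stack([(u-c['cx'])/c['fx']*d,(v-c['cy'])/c['fy']*d,d],-1)@W[:3,:3].T+W[:3,3]
    P[d==0]=np.nan
    return P
def proj(cam,P):
    c=calibration(cam);W=np.linalg.inv(c['world_from_camera']);q=W[:3,:3]@np.asarray(P)+W[:3,3]
    return c['fx']*q[0]/q[2]+c['cx'],c['fy']*q[1]/q[2]+c['cy']
def crop(p,x0,y0,x1,y1,s,name):
    cv2.imwrite('pics/'+name,cv2.resize(np.ascontiguousarray(p[y0:y1,x0:x1,::-1]),None,fx=s,fy=s,interpolation=cv2.INTER_CUBIC))
E
python3 - <<'E'
from h import *
s=800/512
d=np.load('pics/top0.npy');P=cloud('top',d)
for n,(u,v),z in [('s1',(450,231),.066),('s2',(452,285),.066),('s3',(455,346),.066),('gauge',(393,241),.074),('snaptail',(414,288),.007)]:
    print(n,pz('top',u/s,v/s,z))
F=P.reshape(-1,3)
for n,(x,y),zr in [('s1',None,0),('s2',None,0),('s3',None,0)] and [(a,pz('top',u/s,v/s,.066)[:2],(.055,.075)) for a,u,v in(('s1',450,231),('s2',452,285),('s3',455,346))]+[('g',pz('top',393/s,241/s,.074)[:2],(.066,.08)),('gfoot',pz('top',393/s,251/s,.012)[:2],(.008,.018))]:
    m=(np.hypot(F[:,0]-x,F[:,1]-y)<(.06 if n=='gfoot' else .04))&(F[:,2]>zr[0])&(F[:,2]<zr[1])
    Q=F[m,:2].astype(np.float32);
    c,r=cv2.minEnclosingCircle(Q);print(n,m.sum(),c,r,(Q.min(0)+Q.max(0))/2,np.nanmax(F[m,2]))
# table z and tray/basket
for n,lo,hi,xr,yr in [('tray',.028,.045,(.25,.6),(-.6,-.3)),('basket rim',.07,.086,(.25,.56),(-.02,.4)),('staple',.09,.16,(.25,.5),(0,.3)),('snap',.007,.022,(.3,.6),(-.14,.05))]:
    m=(F[:,2]>lo)&(F[:,2]<hi)&(F[:,0]>xr[0])&(F[:,0]<xr[1])&(F[:,1]>yr[0])&(F[:,1]<yr[1])
    Q=F[m,:2].astype(np.float32);print(n,m.sum(),cv2.minAreaRect(Q),Q.min(0),Q.max(0))
print(np.nanmedian(F[(F[:,0]>.2)&(F[:,0]<.3)&(abs(F[:,1])<.1),2]))
import cv2
p,_=snapshot('top')
crop(p,215,120,320,260,5,'c1.png'.replace('c1','snapc')) 
crop(p,80,120,210,245,6,'bask.png')
E
```

```text
s1 [ 0.65875787 -0.19031396  0.066     ]
s2 [ 0.55964942 -0.19212177  0.066     ]
s3 [ 0.45163193 -0.19537257  0.066     ]
gauge [ 0.63843489 -0.08819409  0.074     ]
snaptail [ 0.56695703 -0.12575665  0.007     ]
s1 98 (0.6544365882873535, -0.1885354220867157) 0.02361251600086689 [ 0.6539314 -0.1890178] 0.07059613568501266
s2 92 (0.554578959941864, -0.18893525004386902) 0.022718854248523712 [ 0.5540776 -0.188634 ] 0.07356774608675676
s3 90 (0.443464070558548, -0.19142670929431915) 0.023037772625684738 [ 0.44243127 -0.19201821] 0.07091888526360779
g 80 (0.6379126310348511, -0.085108183324337) 0.01572028547525406 [ 0.63777196 -0.08518317] 0.07982172645130658
gfoot 636 (0.6320674419403076, -0.0880250558257103) 0.05519392341375351 [ 0.6339805 -0.0852358] 0.01794581872158485
tray 366 ((0.5183770656585693, -0.45097726583480835), (0.2164216786623001, 0.16629266738891602), 88.36132049560547) [ 0.43298608 -0.5600761 ] [ 0.5990478  -0.34054023]
basket rim 588 ((0.4917774498462677, 0.2162652611732483), (0.14132536947727203, 0.2995549440383911), 1.2098699808120728) [0.41814977 0.06543891] [0.55939233 0.36702785]
staple 79 ((0.43801164627075195, 0.21256163716316223), (0.007356412708759308, 0.05055316537618637), 3.6803479194641113) [0.43330893 0.187275  ] [0.4429101 0.2377871]
snap 882 ((0.45078009366989136, -0.04605571925640106), (0.2979695498943329, 0.1840457171201706), 0.26879793405532837) [ 0.30136526 -0.13848646] [0.5999234  0.04526719]
0.00028652837367137973
```

View pics/snapc.png

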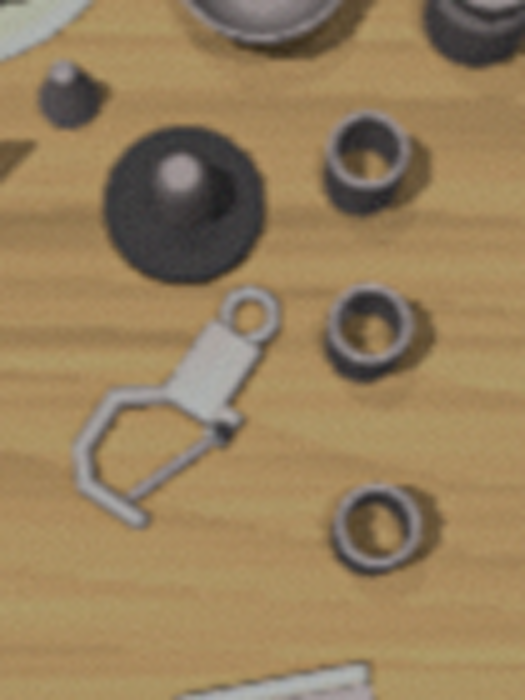

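View pics/bask.png

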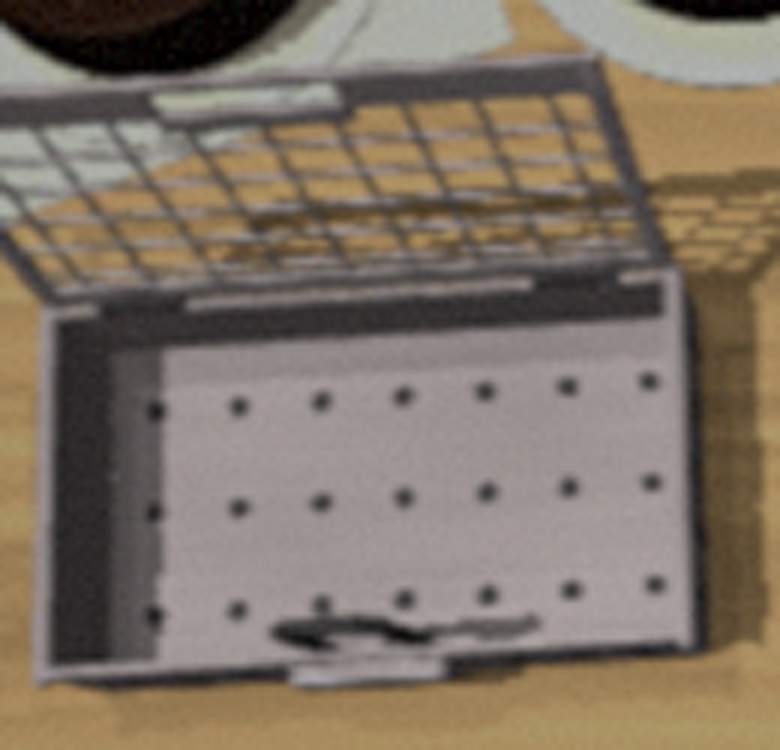

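```bash
python3 - <<'E'
from h import *
def c1(x,y,z): return pz('top',215+x/5-.4,120+y/5-.4,z)
def c2(x,y,z): return pz('top',80+x/6-.4,120+y/6-.4,z)
for n,x,y,z in [('s1',368,150,.066),('s2',370,325,.066),('s3',378,527,.066),('pin',180,170,.074),('foot',185,204,.012),('eye',249,313,.014),('nose',142,520,.014),('shank',216,372,.014),('lug',225,428,.014),('nozzle',66,72,.05)]: print(n,c1(x,y,z).round(4))
for n,x,y,z in [('hc',404,498,.004),('hl',155,512,.004),('hr',651,483,.004),('htop',404,396,.004),('hbot',404,600,.004),('fl',45,675,.078),('fr',700,645,.078)]: print(n,c2(x,y,z).round(4))
for n,x,y in [('bowl',418,172),('dredger',488,170),('bottle',612,145)]: print(n,pz('top',x/1.5625,y/1.5625,.08).round(3))
d=np.load('pics/scene0.npy');P=cloud('scene',d).reshape(-1,3)
for n,x,y in [('s1',.655,-.19),('s2',.556,-.19),('s3',.444,-.194)]:
    m=(np.hypot(P[:,0]-x,P[:,1]-y)<.04)&(P[:,2]>.058)&(P[:,2]<.072);Q=P[m];print(n,m.sum(),(Q.min(0)+Q.max(0))/2)
m=(np.hypot(P[:,0]-.637,P[:,1]+.087)<.04)&(P[:,2]>.068);Q=P[m];print(len(Q),(Q.min(0)+Q.max(0))/2)
m=(P[:,2]>.095)&(P[:,2]<.16)&(abs(P[:,0]-.43)<.05)&(abs(P[:,1]-.21)<.06);Q=P[m];print('staple',len(Q),Q.min(0),Q.max(0))
E
```

```text
s1 [ 0.6536 -0.1908  0.066 ]
s2 [ 0.5535 -0.1901  0.066 ]
s3 [ 0.442  -0.1925  0.066 ]
pin [ 0.6403 -0.0856  0.074 ]
foot [ 0.6376 -0.0871  0.012 ]
eye [ 0.5717 -0.1241  0.014 ]
nose [ 0.452  -0.0627  0.014 ]
shank [ 0.5372 -0.1049  0.014 ]
lug [ 0.5046 -0.11    0.014 ]
nozzle [ 0.706  -0.0196  0.05  ]
hc [0.515  0.2165 0.004 ]
hl [0.5086 0.337  0.004 ]
hr [0.5219 0.0971 0.004 ]
htop [0.5653 0.219  0.004 ]
hbot [0.4655 0.214  0.004 ]
fl [0.4232 0.353  0.078 ]
fr [0.4358 0.0597 0.078 ]
bowl [ 0.766 -0.134  0.08 ]
dredger [ 0.769 -0.26   0.08 ]
bottle [ 0.815 -0.486  0.08 ]
s1 153 [ 0.65822977 -0.18953301  0.06350714]
s2 144 [ 0.55822989 -0.18966818  0.06352286]
s3 134 [ 0.44724909 -0.19106933  0.06356201]
68 [ 0.64289365 -0.08635496  0.07213721]
staple 74 [0.43645794 0.18488037 0.09528761] [0.4476905  0.23660275 0.13783653]
```

```bash
python3 -m crank '[{"angular":[0,0,-0.15],"offset":[5,5,0.5],"hand":1},{"angular":[0,0,-0.3],"offset":[10,10,0.5],"hand":1},{"angular":[0,0,-0.34],"offset":[15,15,0.5],"hand":1},{"angular":[0,0,-0.34],"offset":[18,20,0.5],"hand":1},{"angular":[0,0,-0.34],"offset":[22,24,0.5],"hand":1}]' 30
```

```text
time: 0.65
eef_pos: [0.3775, -0.4059, 0.2518]
eef_rot: [-3.14, 0.001, 0.001]
wrist_force: [0.0, -0.9, -0.6]
grip_width: 0.0877
```

```bash
python3 -m crank '[{"angular":[0,0,0],"offset":[3.5,3.5,0],"hand":1},{"angular":[0,0,0],"offset":[7,7,0],"hand":1},{"angular":[0,0,0],"offset":[10.5,10.5,0],"hand":1},{"angular":[0,0,0],"offset":[14,14,0],"hand":1},{"angular":[0,0,0],"offset":[17.5,17.5,0],"hand":1}]'
python3 -m crank '[{"angular":[0,0,0],"offset":[3,3,0],"hand":1},{"angular":[0,0,0],"offset":[4.5,7,0],"hand":1},{"angular":[0,0,0],"offset":[4.5,8,0],"hand":1},{"angular":[0,0,0],"offset":[4.5,8,0],"hand":1},{"angular":[0,0,0],"offset":[4.5,8,0],"hand":1}]'
cat >> h.py <<'E'
from scipy.spatial.transform import Rotation as R
def wpz(u,v,z,st):
    "wrist pixel -> world at height z"
    c=calibration('wrist');T=c['T_tool_cam'];a=np.array([u-c['cx'],v-c['cy']])/c['fx'];t=np.hypot(*a)
    r=np.array([*(a/t*np.sin(t)),np.cos(t)]);Rt=R.from_rotvec(st['eef_rot']).as_matrix()
    o=Rt@T[:3,3]+st['eef_pos'];r=Rt@T[:3,:3]@r
    return o+r*(z-o[2])/r[2]
def wproj(P,st):
    c=calibration('wrist');T=c['T_tool_cam'];Rt=R.from_rotvec(st['eef_rot']).as_matrix()
    q=T[:3,:3].T@(Rt.T@(np.asarray(P)-st['eef_pos'])-T[:3,3]);t=np.arctan2(np.hypot(q[0],q[1]),q[2]);n=np.hypot(q[0],q[1])
    return c['cx']+c['fx']*t*q[0]/n,c['cy']+c['fx']*t*q[1]/n
E
python3 - <<'E'
from h import *
st=readout.state();p,d=snapshot('wrist');print(st['eef_pos'],st['eef_rot']);np.save('pics/w1d.npy',d)
import pickle;pickle.dump(st,open('pics/w1.pkl','wb'))
for P in ([.655,-.19,.066],[.556,-.19,.066],[.64,-.086,.074]): print(wproj(P,st))
crop(p,0,0,512,384,1.5625,'w1.png')
E
```

```text
time: 1.15
eef_pos: [0.5535, -0.2292, 0.2517]
eef_rot: [-3.14, 0.001, 0.001]
wrist_force: [0.5, -0.6, 0.6]
grip_width: 0.0879
time: 1.65
eef_pos: [0.5978, -0.1508, 0.2515]
eef_rot: [-3.141, 0.003, 0.002]
wrist_force: [-1.1, -0.3, 0.2]
grip_width: 0.0879
[ 0.59783854 -0.15080173  0.2515463 ] [-3.14138246e+00  2.62848279e-03  1.93820886e-03]
(np.float64(292.31088219775904), np.float64(123.8337070134137))
(np.float64(290.3884882090514), np.float64(211.0306152675992))
(np.float64(195.7195951598228), np.float64(138.7511182420689))
```

View pics/w1.png

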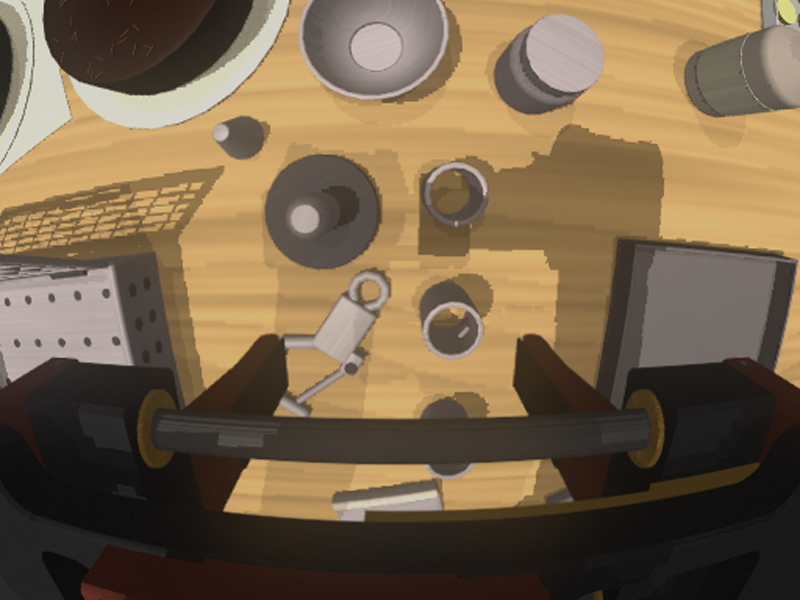

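```bash
python3 - <<'E'
from h import *
import pickle;st=pickle.load(open('pics/w1.pkl','rb'))
for n,x,y,z in [('pin',305,218,.074),('foot',323,211,.012),('s1',455,194,.066),('s2',453,329,.066)]: print(n,wpz(x/1.5625-.2,y/1.5625-.2,z,st).round(4))
E
```

```text
pin [ 0.6394 -0.0852  0.074 ]
foot [ 0.6399 -0.0875  0.012 ]
s1 [ 0.6548 -0.1886  0.066 ]
s2 [ 0.5568 -0.1892  0.066 ]
```

```bash
python3 -m crank '[{"angular":[0,0,0],"offset":[3,-2,-2],"hand":1},{"angular":[0,0,0],"offset":[5.7,-3.8,-4],"hand":1},{"angular":[0,0,0],"offset":[5.7,-3.8,-8],"hand":1},{"angular":[0,0,0],"offset":[5.7,-3.8,-12],"hand":1},{"angular":[0,0,0],"offset":[5.7,-3.8,-12],"hand":1}]'
python3 - <<'E'
from h import *
st=readout.state();p,d=snapshot('wrist');print(st['eef_pos'],st['eef_rot']);import pickle;pickle.dump(st,open('pics/w2.pkl','wb'))
g=cv2.cvtColor(p,cv2.COLOR_RGB2GRAY)
print(wproj([.655,-.189,.066],st),wproj([.655-.0185,-.189,.066],st),wproj([.655+.0185,-.189,.066],st))
crop(p,156,70,356,220,4,'w2.png')
E
```

```text
time: 2.2
eef_pos: [0.6503, -0.1914, 0.1257]
eef_rot: [-3.14, 0.01, 0.018]
wrist_force: [-0.6, 0.7, -1.0]
grip_width: 0.0879
[ 0.65034309 -0.19143619  0.12572153] [-3.14012323  0.0095187   0.01765492]
(np.float64(252.82054069918183), np.float64(204.60901015407654)) (np.float64(253.07817549771866), np.float64(229.2264737649112)) (np.float64(252.56498971370593), np.float64(178.60747456104664))
```

View pics/w2.png

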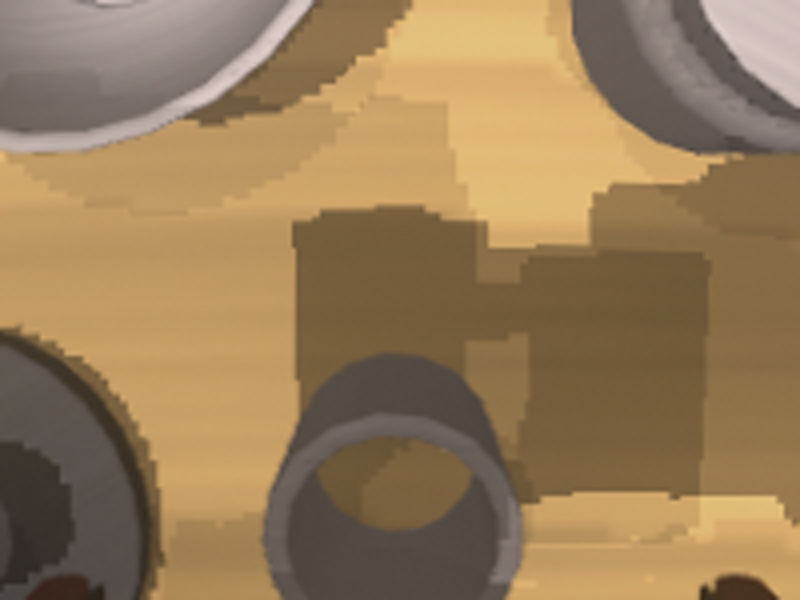

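```bash
python3 -m crank '[{"angular":[0,0,0],"offset":[0.4,0.2,-3.5],"hand":1},{"angular":[0,0,0],"offset":[0.4,0.2,-6.5],"hand":1},{"angular":[0,0,0],"offset":[0.4,0.2,-7],"hand":1},{"angular":[0,0,0],"offset":[0.4,0.2,-7],"hand":1},{"angular":[0,0,0],"offset":[0.4,0.2,-7],"hand":1}]'
```

```text
time: 2.75
eef_pos: [0.6578, -0.1901, 0.0623]
eef_rot: [3.141, -0.01, -0.005]
wrist_force: [0.2, -0.4, -0.5]
grip_width: 0.0879
```

```bash
python3 -m crank '[{"angular":[0,0,0],"offset":[-0.3,0.05,-0.5],"hand":1},{"angular":[0,0,0],"offset":[-0.3,0.05,-0.5],"hand":0.8},{"angular":[0,0,0],"offset":[-0.3,0.05,-0.5],"hand":0.4},{"angular":[0,0,0],"offset":[-0.3,0.05,-0.5],"hand":0.4},{"angular":[0,0,0],"offset":[-0.3,0.05,-0.5],"hand":0.4}]' 25
python3 -m crank '[{"angular":[0,0,0],"offset":[0,0,2],"hand":0.4},{"angular":[0,0,0],"offset":[0,0,5],"hand":0.4},{"angular":[0,0,0],"offset":[0,0,9],"hand":0.4},{"angular":[0,0,0],"offset":[0,0,10],"hand":0.4},{"angular":[0,0,0],"offset":[0,0,10],"hand":0.4}]'
```

```text
time: 3.25
eef_pos: [0.6549, -0.1897, 0.0575]
eef_rot: [3.141, -0.01, -0.004]
wrist_force: [-0.9, -0.2, 0.4]
grip_width: 0.0593
time: 3.75
eef_pos: [0.6561, -0.1899, 0.1596]
eef_rot: [3.14, -0.01, 0.002]
wrist_force: [-0.0, -0.6, -0.4]
grip_width: 0.035
```

```bash
python3 - <<'E'
from h import *
import pickle
st=readout.state();p,d=snapshot('wrist');print(st['eef_pos'],st['eef_rot'],st['grip_width']);pickle.dump(st,open('pics/w3.pkl','wb'))
print(wproj([.655,-.189,.066],st))
crop(p,0,0,512,384,1.5625,'w3.png')
E
```

```text
[ 0.65606184 -0.1898899   0.15964221] [ 3.14017256e+00 -9.81275423e-03  1.52331433e-03] 0.03495605204678357
(np.float64(254.9803261479807), np.float64(199.82790725966754))
```

View pics/w3.png

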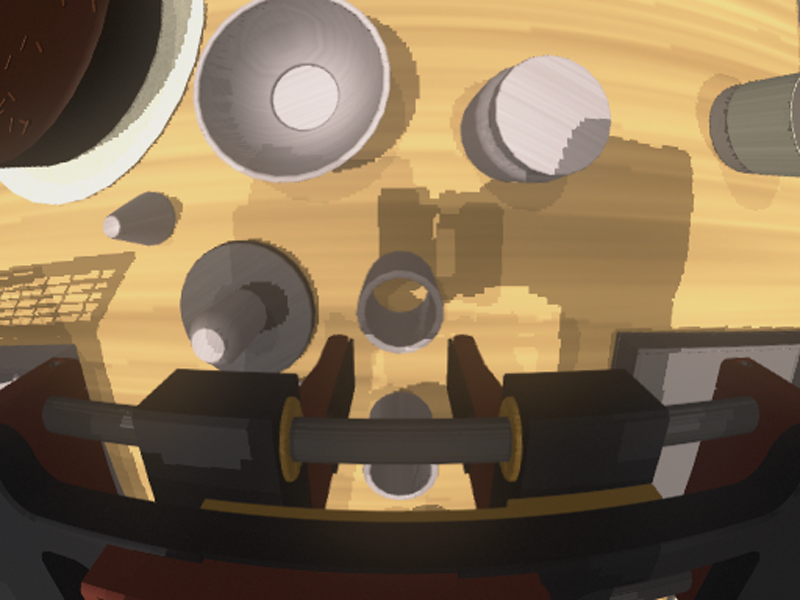

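```bash
python3 -m crank '[{"angular":[0,0,0],"offset":[0,0,0],"hand":0.8},{"angular":[0,0,0],"offset":[0,0,0],"hand":0.8},{"angular":[0,0,0],"offset":[0,0,0],"hand":0.8},{"angular":[0,0,0],"offset":[-0.05,0.05,-2],"hand":0.8},{"angular":[0,0,0],"offset":[-0.05,0.05,-4],"hand":0.8}]'
python3 -m crank '[{"angular":[0,0,0],"offset":[0,0,-3],"hand":0.8},{"angular":[0,0,0],"offset":[0,0,-5.5],"hand":0.8},{"angular":[0,0,0],"offset":[0,0,-6],"hand":0.7},{"angular":[0,0,0],"offset":[0,0,-6],"hand":0.4},{"angular":[0,0,0],"offset":[0,0,-6],"hand":0.4}]'
python3 -m crank '[{"angular":[0,0,0],"offset":[0,0,0],"hand":0.4},{"angular":[0,0,0],"offset":[0,0,0],"hand":0.4},{"angular":[0,0,0],"offset":[0,0,0],"hand":0.4},{"angular":[0,0,0],"offset":[0,0,0],"hand":0.4},{"angular":[0,0,0],"offset":[0,0,1],"hand":0.4}]'
```

```text
time: 4.3
eef_pos: [0.6547, -0.1891, 0.1171]
eef_rot: [3.141, -0.01, -0.002]
wrist_force: [0.7, 0.2, -1.1]
grip_width: 0.0695
time: 4.8
eef_pos: [0.6554, -0.1893, 0.0581]
eef_rot: [3.14, -0.01, -0.0]
wrist_force: [-0.6, -0.1, -0.1]
grip_width: 0.0497
time: 5.3
eef_pos: [0.6544, -0.1891, 0.0672]
eef_rot: [3.141, -0.01, -0.004]
wrist_force: [-0.3, -0.2, -2.3]
grip_width: 0.0451
```

```bash
python3 -m crank '[{"angular":[0,0,0],"offset":[0,0,4],"hand":0.4},{"angular":[0,0,0],"offset":[0,0,8],"hand":0.4},{"angular":[0,0,0],"offset":[-0.5,4,8.5],"hand":0.4},{"angular":[0,0,0],"offset":[-1.5,8,8.5],"hand":0.4},{"angular":[0,0,0],"offset":[-1.5,10.3,8.5],"hand":0.4}]'
python3 -m crank '[{"angular":[0,0,0],"offset":[0,0,0],"hand":0.4},{"angular":[0,0,0],"offset":[0,0,0],"hand":0.4},{"angular":[0,0,0],"offset":[0,0,0],"hand":0.4},{"angular":[0,0,0],"offset":[0,0,0],"hand":0.4},{"angular":[0,0,0],"offset":[0,0,0],"hand":0.4}]'
```

```text
time: 5.8
eef_pos: [0.6385, -0.0821, 0.1535]
eef_rot: [-3.14, 0.005, 0.003]
wrist_force: [-0.1, -0.1, -3.2]
grip_width: 0.045
time: 6.3
eef_pos: [0.6384, -0.0836, 0.1533]
eef_rot: [-3.141, 0.008, 0.004]
wrist_force: [-0.5, 0.6, -2.7]
grip_width: 0.0451
```

```bash
python3 -m crank '[{"angular":[0,0,0],"offset":[0.1,-0.22,0],"hand":0.4},{"angular":[0,0,0],"offset":[0.1,-0.22,0],"hand":0.4},{"angular":[0,0,0],"offset":[0.1,-0.22,-1.2],"hand":0.4},{"angular":[0,0,0],"offset":[0.1,-0.22,-2.4],"hand":0.4},{"angular":[0,0,0],"offset":[0.1,-0.22,-3.4],"hand":0.4}]'
python3 -m crank '[{"angular":[0,0,0],"offset":[0,0,-0.2],"hand":0.4},{"angular":[0,0,0],"offset":[0,0,-0.4],"hand":0.4},{"angular":[0,0,0],"offset":[0,0,-0.6],"hand":0.4},{"angular":[0,0,0],"offset":[0,0,-0.8],"hand":0.4},{"angular":[0,0,0],"offset":[0,0,-0.8],"hand":0.4}]'
```

```text
time: 6.8
eef_pos: [0.6387, -0.0857, 0.1175]
eef_rot: [-3.141, 0.008, 0.007]
wrist_force: [0.0, 0.5, -2.3]
grip_width: 0.0452
time: 7.3
eef_pos: [0.6387, -0.0857, 0.1094]
eef_rot: [-3.141, 0.008, 0.007]
wrist_force: [0.2, -0.2, -2.8]
grip_width: 0.0449
```

```bash
python3 -m crank '[{"angular":[0,0,0],"offset":[0,0,-0.3],"hand":0.4},{"angular":[0,0,0],"offset":[0,0,-0.6],"hand":0.4},{"angular":[0,0,0],"offset":[0,0,-0.9],"hand":0.4},{"angular":[0,0,0],"offset":[0,0,-1.2],"hand":0.4},{"angular":[0,0,0],"offset":[0,0,-1.2],"hand":0.4}]'
```

```text
time: 7.8
eef_pos: [0.6387, -0.0856, 0.0969]
eef_rot: [-3.14, 0.008, 0.007]
wrist_force: [0.3, 0.3, -2.7]
grip_width: 0.0451
```

```bash
python3 -m crank '[{"angular":[0,0,0],"offset":[0,0,-0.5],"hand":0.4},{"angular":[0,0,0],"offset":[0,0,-1.0],"hand":0.4},{"angular":[0,0,0],"offset":[0,0,-1.5],"hand":0.4},{"angular":[0,0,0],"offset":[0,0,-2.0],"hand":0.4},{"angular":[0,0,0],"offset":[0,0,-2.3],"hand":0.4}]'
python3 -m crank '[{"angular":[0,0,0],"offset":[0,0,0],"hand":0.4},{"angular":[0,0,0],"offset":[0,0,0.5],"hand":0.4},{"angular":[0,0,0],"offset":[0,0,3],"hand":0.4},{"angular":[0,0,0],"offset":[0,0,6],"hand":0.4},{"angular":[0,0,0],"offset":[0,0,9],"hand":0.4}]'
```

```text
time: 8.3
eef_pos: [0.6386, -0.0856, 0.0733]
eef_rot: [-3.14, 0.008, 0.007]
wrist_force: [0.4, 0.1, -2.3]
grip_width: 0.0448
time: 8.8
eef_pos: [0.6382, -0.0856, 0.1645]
eef_rot: [-3.14, 0.008, 0.009]
wrist_force: [1.1, -0.5, -2.9]
grip_width: 0.0449
```

```bash
python3 -m crank '[{"angular":[0,0,0],"offset":[-4,1,0],"hand":0.4},{"angular":[0,0,0.02],"offset":[-8,2,0],"hand":0.4},{"angular":[0,0,0.04],"offset":[-12,4,0],"hand":0.4},{"angular":[0,0,0.05],"offset":[-14,8,0],"hand":0.4},{"angular":[0,0,0.05],"offset":[-14,13,0],"hand":0.4}]'
python3 -m crank '[{"angular":[0,0,0],"offset":[0,5,0],"hand":0.4},{"angular":[0,0,0],"offset":[0,10,0],"hand":0.4},{"angular":[0,0,0],"offset":[0,15,0],"hand":0.4},{"angular":[0,0,0],"offset":[0,20,0],"hand":0.4},{"angular":[0,0,0],"offset":[0,25,0],"hand":0.4}]'
```

```text
time: 9.3
eef_pos: [0.4952, 0.0428, 0.1652]
eef_rot: [3.14, 0.064, -0.011]
wrist_force: [2.7, 0.8, -2.8]
grip_width: 0.0447
time: 9.8
eef_pos: [0.4949, 0.2944, 0.166]
eef_rot: [3.139, 0.063, -0.01]
wrist_force: [1.6, -0.1, -2.6]
grip_width: 0.0452
```

```bash
python3 -m crank '[{"angular":[0,0,0],"offset":[0,0,-2],"hand":0.4},{"angular":[0,0,0],"offset":[0,0,-4],"hand":0.4},{"angular":[0,0,0],"offset":[0,0,-6],"hand":0.4},{"angular":[0,0,0],"offset":[0,0,-8],"hand":0.4},{"angular":[0,0,0],"offset":[0,0,-9],"hand":0.4}]'
python3 -m crank '[{"angular":[0,0,0],"offset":[0,0,-0.4],"hand":0.4},{"angular":[0,0,0],"offset":[0,0,-0.8],"hand":0.4},{"angular":[0,0,0],"offset":[0,0,-1.1],"hand":0.4},{"angular":[0,0,0],"offset":[0,0,-1.1],"hand":0.4},{"angular":[0,0,0],"offset":[0,0,-1.1],"hand":0.4}]'
```

```text
time: 10.3
eef_pos: [0.4942, 0.2936, 0.0749]
eef_rot: [3.138, 0.063, -0.013]
wrist_force: [-0.4, 0.1, -3.2]
grip_width: 0.045
time: 10.8
eef_pos: [0.4944, 0.2938, 0.0644]
eef_rot: [3.138, 0.063, -0.012]
wrist_force: [-0.1, 0.0, -1.8]
grip_width: 0.0448
```

```bash
python3 -m crank '[{"angular":[0,0,0],"offset":[0,0,0],"hand":0.6},{"angular":[0,0,0],"offset":[0,0,0],"hand":0.65},{"angular":[0,0,0],"offset":[0,0,0],"hand":0.65},{"angular":[0,0,0],"offset":[0,0,0.5],"hand":0.65},{"angular":[0,0,0],"offset":[0,0,2],"hand":0.65}]'
python3 -m crank '[{"angular":[0,0,0],"offset":[0,0,3],"hand":0.65},{"angular":[0,0,0],"offset":[0,0,7],"hand":0.65},{"angular":[0,0,0],"offset":[0,0,11],"hand":0.65},{"angular":[0,0,0],"offset":[0,-4,12],"hand":0.8},{"angular":[0,0,0],"offset":[0,-9,12],"hand":0.8}]'
python3 - <<'E'
from h import *
st=readout.state();p,d=snapshot('top');crop(p,80,110,210,230,4,'b2.png')
E
python3 -m crank '[{"angular":[0,0,0],"offset":[0,-5,0],"hand":0.8},{"angular":[0,0,0],"offset":[0,-10,0],"hand":0.8},{"angular":[0,0,-0.02],"offset":[0,-15,0],"hand":0.8},{"angular":[0,0,-0.04],"offset":[0,-20,0],"hand":0.8},{"angular":[0,0,-0.04],"offset":[1,-25,0],"hand":0.8}]'
python3 -m crank '[{"angular":[0,0,0],"offset":[1,-5,0],"hand":0.8},{"angular":[0,0,0],"offset":[3,-10,0],"hand":0.8},{"angular":[0,0,0],"offset":[5,-14,0],"hand":0.8},{"angular":[0,0,0],"offset":[5,-14,0],"hand":0.8},{"angular":[0,0,0],"offset":[5,-14,0],"hand":0.8}]'
```

```text
time: 11.3
eef_pos: [0.4937, 0.2933, 0.084]
eef_rot: [3.137, 0.063, -0.015]
wrist_force: [0.6, -0.4, 0.3]
grip_width: 0.0569
time: 11.8
eef_pos: [0.4945, 0.2054, 0.2079]
eef_rot: [3.14, 0.071, -0.006]
wrist_force: [0.2, 0.1, -1.5]
grip_width: 0.0687
time: 12.35
eef_pos: [0.5024, -0.0478, 0.2076]
eef_rot: [3.133, -0.01, -0.009]
wrist_force: [2.2, 0.6, -0.4]
grip_width: 0.07
time: 12.85
eef_pos: [0.5524, -0.1888, 0.2081]
eef_rot: [3.134, -0.014, -0.009]
wrist_force: [-0.7, 1.3, -0.5]
grip_width: 0.0703
```

```bash
python3 -m crank '[{"angular":[0,0,0],"offset":[0.45,-0.1,-4],"hand":0.8},{"angular":[0,0,0],"offset":[0.45,-0.1,-8],"hand":0.8},{"angular":[0,0,0],"offset":[0.45,-0.1,-8.5],"hand":0.8},{"angular":[0,0,0],"offset":[0.45,-0.1,-8.5],"hand":0.8},{"angular":[0,0,0],"offset":[0.45,-0.1,-8.5],"hand":0.8}]'
python3 - <<'E'
from h import *
st=readout.state();p,d=snapshot('wrist');print(st['eef_pos'],st['eef_rot'])
g=cv2.cvtColor(p,cv2.COLOR_RGB2GRAY)
for x in(.557-.023,.557-.0185,.557,.557+.0185,.557+.023):print(np.round(wproj([x,-.1895,.066],st),1),end=' ')
crop(p,176,100,336,240,4,'w4.png')
b=cv2.imread('pics/b2.png');w=cv2.imread('pics/w4.png');cv2.imwrite('pics/m1.png',np.hstack([cv2.resize(b,(400,370)),cv2.resize(w,(400,370*1))]))
E
```

```text
time: 13.35
eef_pos: [0.558, -0.1891, 0.1252]
eef_rot: [3.133, -0.012, -0.005]
wrist_force: [0.6, -0.3, 0.4]
grip_width: 0.07
[ 0.55799416 -0.18914814  0.12515085] [ 3.13331563 -0.01217593 -0.00549219]
[256.3 243.1] [256.3 237.4] [256.1 213.2] [255.8 187.5] [255.8 181. ]
```

View pics/m1.png

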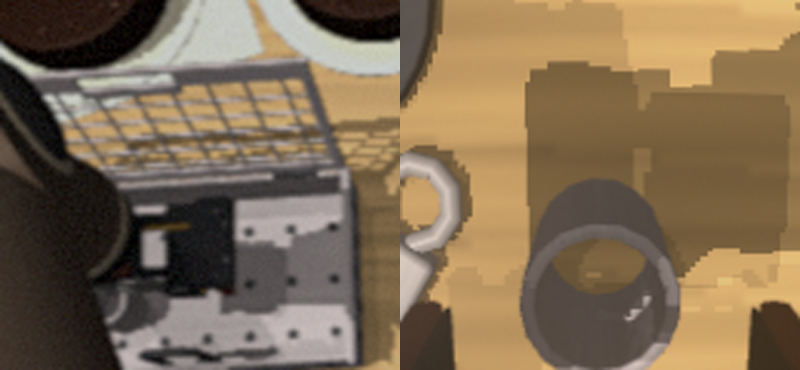

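```bash
python3 -m crank '[{"angular":[0.008,0,0],"offset":[-0.3,0,-3],"hand":0.8},{"angular":[0.008,0,0],"offset":[-0.3,0,-6],"hand":0.8},{"angular":[0.008,0,0],"offset":[-0.3,0,-6.7],"hand":0.8},{"angular":[0.008,0,0],"offset":[-0.3,0,-6.7],"hand":0.4},{"angular":[0.008,0,0],"offset":[-0.3,0,-6.7],"hand":0.4}]'
python3 -m crank '[{"angular":[0,0,0],"offset":[0,0,0],"hand":0.4},{"angular":[0,0,0],"offset":[0,0,0],"hand":0.4},{"angular":[0,0,0],"offset":[0,0,0],"hand":0.4},{"angular":[0,0,0],"offset":[0,0,0],"hand":0.4},{"angular":[0,0,0],"offset":[0,0,0],"hand":0.4}]'
```

```text
time: 13.9
eef_pos: [0.5563, -0.1896, 0.0601]
eef_rot: [3.14, -0.012, -0.001]
wrist_force: [1.0, -0.1, 0.1]
grip_width: 0.0577
time: 14.4
eef_pos: [0.5576, -0.1898, 0.0619]
eef_rot: [3.14, -0.012, 0.004]
wrist_force: [-0.6, -0.6, 7.8]
grip_width: 0.0451
```

```bash
python3 -m crank '[{"angular":[0,0,0],"offset":[0,0,1],"hand":0.4},{"angular":[0,0,0],"offset":[0,0,4],"hand":0.4},{"angular":[0,0,0],"offset":[0,0,8],"hand":0.4},{"angular":[0,0,0],"offset":[0,0,9],"hand":0.4},{"angular":[0,0,0],"offset":[0,0,9],"hand":0.4}]'
python3 - <<'E'
from h import *
st=readout.state();p,d=snapshot('wrist');print(st['eef_pos'],st['eef_rot'],st['wrist_force'],st['grip_width'])
z=st['eef_pos'][2]-.029+.033
for dx in(-.023,-.0185,0,.0185,.023):print(np.round(wproj(st['eef_pos']*[1,1,0]+[dx,0,z],st),1),end=' ')
crop(p,136,120,386,300,3,'w5.png')
E
```

```text
time: 14.9
eef_pos: [0.5586, -0.1902, 0.1541]
eef_rot: [3.138, -0.013, 0.01]
wrist_force: [0.9, -0.7, -3.4]
grip_width: 0.0453
[ 0.55860859 -0.19017402  0.15411006] [ 3.13848554 -0.01267256  0.00977156] [ 0.90737348 -0.65615035 -3.40610595] 0.04531553077277165
[256.7 290.8] [256.6 283.7] [256.3 252.5] [256.  217.6] [255.9 208.6]
```

View pics/w5.png

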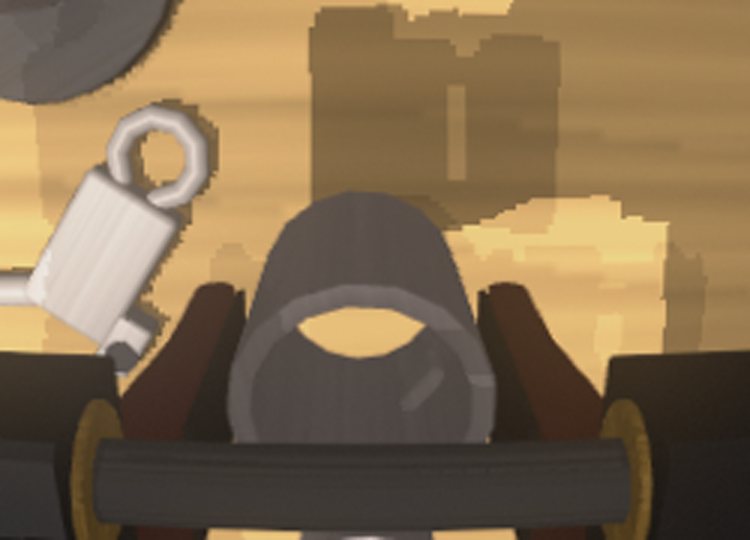

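```bash
python3 -m crank '[{"angular":[0,0,0],"offset":[2,2,0],"hand":0.4},{"angular":[0,0.005,0],"offset":[5,5,0],"hand":0.4},{"angular":[0,0.005,0],"offset":[8,8.5,0],"hand":0.4},{"angular":[0,0.005,0],"offset":[8.3,10.4,0],"hand":0.4},{"angular":[0,0.005,0],"offset":[8.3,10.4,0],"hand":0.4}]'
python3 -m crank '[{"angular":[0,0,0],"offset":[0,0,0],"hand":0.4},{"angular":[0,0,0],"offset":[0,0,0],"hand":0.4},{"angular":[0,0,0],"offset":[0,0,0],"hand":0.4},{"angular":[0,0,0],"offset":[0,0,0],"hand":0.4},{"angular":[0,0,0],"offset":[0,0,0],"hand":0.4}]'
```

```text
time: 15.45
eef_pos: [0.6402, -0.0805, 0.1494]
eef_rot: [-3.141, 0.003, 0.009]
wrist_force: [-0.1, 0.2, -2.2]
grip_width: 0.0452
time: 15.95
eef_pos: [0.6401, -0.0814, 0.1495]
eef_rot: [-3.141, 0.005, 0.008]
wrist_force: [0.4, 1.2, -2.7]
grip_width: 0.045
```

```bash
python3 -m crank '[{"angular":[0,0,0],"offset":[0.15,-0.44,0],"hand":0.4},{"angular":[0,0,0],"offset":[0.15,-0.44,0],"hand":0.4},{"angular":[0,0,0],"offset":[0.15,-0.44,0],"hand":0.4},{"angular":[0,0,0],"offset":[0.15,-0.44,-1],"hand":0.4},{"angular":[0,0,0],"offset":[0.15,-0.44,-2],"hand":0.4}]'
python3 -m crank '[{"angular":[0,0,0],"offset":[0,0,-0.3],"hand":0.4},{"angular":[0,0,0],"offset":[0,0,-0.6],"hand":0.4},{"angular":[0,0,0],"offset":[0,0,-0.9],"hand":0.4},{"angular":[0,0,0],"offset":[0,0,-1.1],"hand":0.4},{"angular":[0,0,0],"offset":[0,0,-1.1],"hand":0.4}]'
```

```text
time: 16.45
eef_pos: [0.6416, -0.0857, 0.1288]
eef_rot: [-3.141, 0.004, 0.008]
wrist_force: [-0.7, -0.2, -2.0]
grip_width: 0.0455
time: 16.95
eef_pos: [0.6415, -0.0856, 0.1176]
eef_rot: [-3.141, 0.005, 0.008]
wrist_force: [0.1, -0.1, -3.1]
grip_width: 0.0452
```

```bash
python3 -m crank '[{"angular":[0,0,0],"offset":[0,0,-0.2],"hand":0.4},{"angular":[0,0,0],"offset":[0,0,-0.3],"hand":0.4},{"angular":[0,0,0],"offset":[0,0,-0.5],"hand":0.4},{"angular":[0,0,0],"offset":[0,0,-0.5],"hand":0.4},{"angular":[0,0,0],"offset":[0,0,-0.5],"hand":0.4}]'
python3 -m crank '[{"angular":[0,0,0],"offset":[0,0,-0.2],"hand":0.4},{"angular":[0,0,0],"offset":[0,0,-0.4],"hand":0.4},{"angular":[0,0,0],"offset":[0,0,-0.6],"hand":0.4},{"angular":[0,0,0],"offset":[0,0,-0.6],"hand":0.4},{"angular":[0,0,0],"offset":[0,0,-0.6],"hand":0.4}]'
```

```text
time: 17.45
eef_pos: [0.6416, -0.0856, 0.1126]
eef_rot: [-3.141, 0.005, 0.008]
wrist_force: [-0.4, 0.0, -3.4]
grip_width: 0.045
time: 17.95
eef_pos: [0.6415, -0.0856, 0.1065]
eef_rot: [-3.141, 0.004, 0.009]
wrist_force: [0.8, -0.4, -2.6]
grip_width: 0.0455
```

```bash
python3 -m crank '[{"angular":[0,0,0],"offset":[0,0,-0.2],"hand":0.4},{"angular":[0,0,0],"offset":[0,0,-0.4],"hand":0.4},{"angular":[0,0,0],"offset":[0,0,-0.7],"hand":0.4},{"angular":[0,0,0],"offset":[0,0,-0.7],"hand":0.4},{"angular":[0,0,0],"offset":[0,0,-0.7],"hand":0.4}]'
```

```text
time: 18.45
eef_pos: [0.6426, -0.0854, 0.1019]
eef_rot: [-3.141, 0.005, 0.004]
wrist_force: [-3.4, 0.9, 12.7]
grip_width: 0.0449
```

```bash
python3 -m crank '[{"angular":[0,0,0],"offset":[-0.1,0,1],"hand":0.4},{"angular":[0,0,0],"offset":[-0.1,0,3],"hand":0.4},{"angular":[0,0,0],"offset":[-0.1,0,6],"hand":0.4},{"angular":[0,0,0],"offset":[0,-2,8],"hand":0.4},{"angular":[0,0,0],"offset":[-1,-6,8],"hand":0.4}]'
python3 -m crank '[{"angular":[0,0,0],"offset":[-1,-4.5,0],"hand":0.4},{"angular":[0,0,0],"offset":[-3,-9,0],"hand":0.4},{"angular":[0,0,0],"offset":[-5,-13.5,0],"hand":0.4},{"angular":[0,0,0],"offset":[-7,-18,0],"hand":0.4},{"angular":[0,0,0],"offset":[-9,-22.5,0],"hand":0.4}]'
python3 -m crank '[{"angular":[0,0,0],"offset":[-1.5,-2,-2],"hand":0.4},{"angular":[0,0,0],"offset":[-1.5,-2,-6],"hand":0.4},{"angular":[0,0,0],"offset":[-1.5,-2,-9],"hand":0.4},{"angular":[0,0,0],"offset":[-1.5,-2,-10],"hand":0.4},{"angular":[0,0,0],"offset":[-1.5,-2,-10],"hand":0.4}]'
```

```text
time: 18.95
eef_pos: [0.6359, -0.1415, 0.1859]
eef_rot: [-3.139, -0.006, -0.007]
wrist_force: [0.8, 0.1, -3.0]
grip_width: 0.0452
time: 19.45
eef_pos: [0.5448, -0.3682, 0.1862]
eef_rot: [-3.139, -0.006, -0.007]
wrist_force: [0.2, -0.2, -3.0]
grip_width: 0.0449
time: 19.95
eef_pos: [0.5292, -0.3875, 0.085]
eef_rot: [-3.138, -0.007, -0.004]
wrist_force: [-0.2, -0.2, -2.3]
grip_width: 0.0453
```

```bash
python3 -m crank '[{"angular":[0,0,0],"offset":[0,-1,0],"hand":0.4},{"angular":[0,0,0],"offset":[0,-1.2,-0.6],"hand":0.4},{"angular":[0,0,0],"offset":[0,-1.2,-1.2],"hand":0.4},{"angular":[0,0,0],"offset":[0,-1.2,-1.6],"hand":0.4},{"angular":[0,0,0],"offset":[0,-1.2,-1.7],"hand":0.4}]'
python3 -m crank '[{"angular":[0,0,0],"offset":[0,0,0],"hand":0.5},{"angular":[0,0,0],"offset":[0,0,0],"hand":0.7},{"angular":[0,0,0],"offset":[0,0,0],"hand":0.8},{"angular":[0,0,0],"offset":[0,0,0],"hand":0.8},{"angular":[0,0,0],"offset":[0,0,1],"hand":0.8}]'
python3 -m crank '[{"angular":[0,0,0],"offset":[0,0,3],"hand":0.8},{"angular":[0,0,0],"offset":[0,0,7],"hand":0.8},{"angular":[0,0,0],"offset":[0,1,11],"hand":0.8},{"angular":[0,0,0],"offset":[-1,5,11],"hand":0.8},{"angular":[0,0,0],"offset":[-4,9,11],"hand":0.8}]'
python3 -m crank '[{"angular":[0,0,0],"offset":[-1.5,4,0],"hand":0.8},{"angular":[0,0,0],"offset":[-3.5,8,0],"hand":0.8},{"angular":[0,0,0],"offset":[-4.5,12,-4],"hand":0.8},{"angular":[0,0,0],"offset":[-4.5,12,-6],"hand":0.8},{"angular":[0,0,0],"offset":[-4.5,12,-6],"hand":0.8}]'
```

```text
time: 20.45
eef_pos: [0.5289, -0.3991, 0.0674]
eef_rot: [-3.137, -0.007, -0.003]
wrist_force: [-0.2, -0.7, -2.6]
grip_width: 0.0451
time: 20.95
eef_pos: [0.5283, -0.3987, 0.0768]
eef_rot: [-3.136, -0.007, -0.0]
wrist_force: [-0.4, -0.4, -0.1]
grip_width: 0.07
time: 21.45
eef_pos: [0.4907, -0.3078, 0.1892]
eef_rot: [-3.138, -0.008, -0.009]
wrist_force: [0.8, 0.8, 0.3]
grip_width: 0.0701
time: 21.95
eef_pos: [0.4441, -0.186, 0.1279]
eef_rot: [-3.137, -0.012, -0.003]
wrist_force: [-0.3, -0.3, 0.3]
grip_width: 0.0703
```

```bash
python3 - <<'E'
from h import *
st=readout.state();p,d=snapshot('wrist');print(st['eef_pos'],st['eef_rot'])
for x in(-.023,-.0185,0,.0185,.023):print(np.round(wproj([.4438+x,-.1915,.066],st),1),end=' ')
crop(p,176,100,336,240,4,'w6.png')
E
```

```text
[ 0.44409075 -0.18602641  0.12789088] [-3.13653552 -0.01234222 -0.00315775]
[263.9 241.2] [264.  235.6] [264.4 211.5] [264.8 186. ] [264.9 179.7]
```

View pics/w6.png

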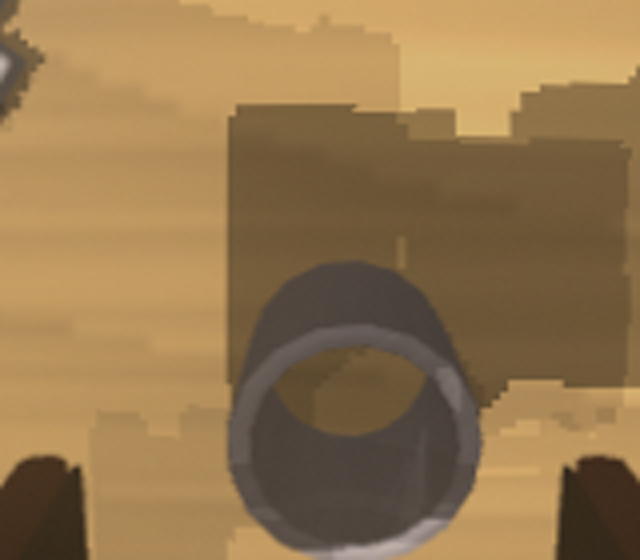

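```bash
python3 -m crank '[{"angular":[0,0,0],"offset":[0,-0.57,-1],"hand":0.8},{"angular":[0,0,0],"offset":[0,-0.57,-3],"hand":0.8},{"angular":[0,0,0],"offset":[0,-0.57,-6],"hand":0.8},{"angular":[0,0,0],"offset":[0,-0.57,-7],"hand":0.8},{"angular":[0,0,0],"offset":[0,-0.57,-7],"hand":0.8}]'
```

```text
time: 22.5
eef_pos: [0.4449, -0.194, 0.0585]
eef_rot: [-3.137, -0.008, -0.003]
wrist_force: [0.4, 0.2, 1.1]
grip_width: 0.0704
```

```bash
python3 -m crank '[{"angular":[0,0,0],"offset":[0,0,0],"hand":0.7},{"angular":[0,0,0],"offset":[0,0,0],"hand":0.4},{"angular":[0,0,0],"offset":[0,0,0],"hand":0.4},{"angular":[0,0,0],"offset":[0,0,0],"hand":0.4},{"angular":[0,0,0],"offset":[0,0,0],"hand":0.4}]'
```

```text
time: 23.0
eef_pos: [0.4457, -0.1938, 0.0595]
eef_rot: [-3.137, -0.009, -0.006]
wrist_force: [-0.3, 3.1, 5.7]
grip_width: 0.0447
```

```bash
python3 -m crank '[{"angular":[0,0,0],"offset":[0,0,1],"hand":0.4},{"angular":[0,0,0],"offset":[0,0,4],"hand":0.4},{"angular":[0,0,0],"offset":[0,0,8],"hand":0.4},{"angular":[0,0,0],"offset":[3,1.5,9.5],"hand":0.4},{"angular":[0,0,0],"offset":[7,4,9.5],"hand":0.4}]'
python3 -m crank '[{"angular":[0,0,0],"offset":[4,2,0],"hand":0.4},{"angular":[0,0,0],"offset":[8,4,0],"hand":0.4},{"angular":[0,0,0],"offset":[12,6.6,0],"hand":0.4},{"angular":[0,0,0],"offset":[12,6.6,0],"hand":0.4},{"angular":[0,0,0],"offset":[12,6.6,0],"hand":0.4}]'
```

```text
time: 23.5
eef_pos: [0.5163, -0.1565, 0.1582]
eef_rot: [-3.141, -0.0, -0.012]
wrist_force: [1.1, -1.0, -3.7]
grip_width: 0.0448
time: 24.0
eef_pos: [0.636, -0.0895, 0.1577]
eef_rot: [-3.14, -0.004, -0.01]
wrist_force: [0.5, -1.0, -2.5]
grip_width: 0.0448
```

```bash
python3 -m crank '[{"angular":[0,0,0],"offset":[0.4,0.38,0],"hand":0.4},{"angular":[0,0,0],"offset":[0.4,0.38,0],"hand":0.4},{"angular":[0,0,0],"offset":[0.4,0.38,-0.5],"hand":0.4},{"angular":[0,0,0],"offset":[0.4,0.38,-1],"hand":0.4},{"angular":[0,0,0],"offset":[0.4,0.38,-1.5],"hand":0.4}]'
python3 -m crank '[{"angular":[0,0,0],"offset":[0,0,-0.8],"hand":0.4},{"angular":[0,0,0],"offset":[0,0,-1.6],"hand":0.4},{"angular":[0,0,0],"offset":[0,0,-2.4],"hand":0.4},{"angular":[0,0,0],"offset":[0,0,-2.6],"hand":0.4},{"angular":[0,0,0],"offset":[0,0,-2.6],"hand":0.4}]'
```

```text
time: 24.5
eef_pos: [0.6396, -0.0862, 0.1422]
eef_rot: [-3.14, -0.003, -0.009]
wrist_force: [-1.1, 0.1, -3.7]
grip_width: 0.0446
time: 25.0
eef_pos: [0.6396, -0.0859, 0.1156]
eef_rot: [-3.14, -0.003, -0.008]
wrist_force: [0.3, 1.2, -3.3]
grip_width: 0.0448
```

```bash
python3 -m crank '[{"angular":[0,0,0],"offset":[0,0,-0.3],"hand":0.4},{"angular":[0,0,0],"offset":[0,0,-0.5],"hand":0.4},{"angular":[0,0,0],"offset":[0,0,-0.7],"hand":0.4},{"angular":[0,0,0],"offset":[0,0,-0.9],"hand":0.4},{"angular":[0,0,0],"offset":[0,0,-0.9],"hand":0.4}]'
```

```text
time: 25.5
eef_pos: [0.6396, -0.0859, 0.1064]
eef_rot: [-3.14, -0.003, -0.008]
wrist_force: [0.3, 0.4, -3.7]
grip_width: 0.0448
```

```bash
python3 -m crank '[{"angular":[0,0,0],"offset":[0,0,-0.3],"hand":0.4},{"angular":[0,0,0],"offset":[0,0,-0.5],"hand":0.4},{"angular":[0,0,0],"offset":[0,0,-0.7],"hand":0.4},{"angular":[0,0,0],"offset":[0,0,-0.9],"hand":0.4},{"angular":[0,0,0],"offset":[0,0,-0.9],"hand":0.4}]'
```

```text
time: 26.0
eef_pos: [0.6396, -0.0859, 0.0971]
eef_rot: [-3.14, -0.003, -0.008]
wrist_force: [2.2, -0.2, -3.7]
grip_width: 0.0449
```

```bash
python3 -m crank '[{"angular":[0,0,0],"offset":[0,0,-0.4],"hand":0.4},{"angular":[0,0,0],"offset":[0,0,-0.8],"hand":0.4},{"angular":[0,0,0],"offset":[0,0,-1.2],"hand":0.4},{"angular":[0,0,0],"offset":[0,0,-1.6],"hand":0.4},{"angular":[0,0,0],"offset":[0,0,-2],"hand":0.4}]'
```

```text
time: 26.5
eef_pos: [0.6397, -0.0859, 0.0768]
eef_rot: [-3.14, -0.003, -0.008]
wrist_force: [1.4, 0.2, -1.8]
grip_width: 0.0447
```

```bash
python3 -m crank '[{"angular":[0,0,0],"offset":[0,0,2],"hand":0.4},{"angular":[0,0,0],"offset":[0,0,6],"hand":0.4},{"angular":[0,0,0],"offset":[0,0,9.5],"hand":0.4},{"angular":[0,0,0],"offset":[-3,0,9.5],"hand":0.4},{"angular":[0,0,0.02],"offset":[-7,0,9.5],"hand":0.4}]'
python3 -m crank '[{"angular":[0,0,0.02],"offset":[-4,1,0],"hand":0.4},{"angular":[0,0,0.04],"offset":[-6.5,5,0],"hand":0.4},{"angular":[0,0,0.04],"offset":[-6.5,9,0],"hand":0.4},{"angular":[0,0,0.04],"offset":[-6.5,13,0],"hand":0.4},{"angular":[0,0,0.04],"offset":[-6.5,17,0],"hand":0.4}]'
python3 -m crank '[{"angular":[0,0,0],"offset":[0,4,0],"hand":0.4},{"angular":[0,0,0],"offset":[0,7,0],"hand":0.4},{"angular":[0,0,0],"offset":[0,7,-2],"hand":0.4},{"angular":[0,0,0],"offset":[0,7,-4],"hand":0.4},{"angular":[0,0,0],"offset":[0,7,-4],"hand":0.4}]'
```

```text
time: 27.0
eef_pos: [0.5704, -0.0858, 0.1725]
eef_rot: [-3.14, -0.035, -0.013]
wrist_force: [-1.4, -0.6, -3.2]
grip_width: 0.0444
time: 27.5
eef_pos: [0.5049, 0.0853, 0.1727]
eef_rot: [-3.139, -0.097, -0.013]
wrist_force: [0.2, 1.0, -3.6]
grip_width: 0.0446
time: 28.0
eef_pos: [0.5029, 0.1547, 0.1302]
eef_rot: [3.139, 0.098, 0.005]
wrist_force: [-0.5, -0.5, -3.6]
grip_width: 0.0446
```

```bash
python3 -m crank '[{"angular":[0,0,0],"offset":[0,0,-2],"hand":0.4},{"angular":[0,0,0],"offset":[0,0,-4],"hand":0.4},{"angular":[0,0,0],"offset":[0,0,-5.5],"hand":0.4},{"angular":[0,0,0],"offset":[0,0,-6.4],"hand":0.4},{"angular":[0,0,0],"offset":[0,0,-6.5],"hand":0.4}]'
python3 -m crank '[{"angular":[0,0,0],"offset":[0,0,0],"hand":0.5},{"angular":[0,0,0],"offset":[0,0,0],"hand":0.65},{"angular":[0,0,0],"offset":[0,0,0],"hand":0.7},{"angular":[0,0,0],"offset":[0,0,0],"hand":0.7},{"angular":[0,0,0],"offset":[0,0,1],"hand":0.7}]'
python3 -m crank '[{"angular":[0,0,0],"offset":[0,0,3],"hand":0.7},{"angular":[0,0,0],"offset":[0,0,7],"hand":0.7},{"angular":[0,0,0],"offset":[0,-2,11],"hand":0.7},{"angular":[0,0,0],"offset":[0,-6,13],"hand":0.7},{"angular":[0,0,0],"offset":[0,-10,15],"hand":0.7}]'
```

```text
time: 28.5
eef_pos: [0.5027, 0.1543, 0.0648]
eef_rot: [3.139, 0.097, 0.003]
wrist_force: [0.1, -0.1, -2.5]
grip_width: 0.045
time: 29.0
eef_pos: [0.5022, 0.1541, 0.0746]
eef_rot: [3.139, 0.097, 0.001]
wrist_force: [-0.2, 0.1, -0.1]
grip_width: 0.0611
time: 29.5
eef_pos: [0.5023, 0.0537, 0.2273]
eef_rot: [3.139, 0.101, 0.005]
wrist_force: [-0.1, -0.8, 0.1]
grip_width: 0.0616
```

```bash
python3 -m crank '[{"angular":[0,0,0],"offset":[3,-2,3],"hand":0},{"angular":[0,0,0],"offset":[7,-4,6],"hand":0},{"angular":[0,0,0],"offset":[11,-4,8.5],"hand":0},{"angular":[0,0,0],"offset":[15,-4,8.5],"hand":0},{"angular":[0,0,0],"offset":[19,-4,8.5],"hand":0}]'
python3 - <<'E'
from h import *
p,d=snapshot('top');np.save('pics/top3.npy',d);crop(p,80,100,320,260,3.3,'t3.png')
E
```

```text
time: 30.0
eef_pos: [0.694, 0.0133, 0.3149]
eef_rot: [3.139, 0.1, 0.011]
wrist_force: [0.8, -0.2, -1.3]
grip_width: 0.0251
```

View pics/t3.png

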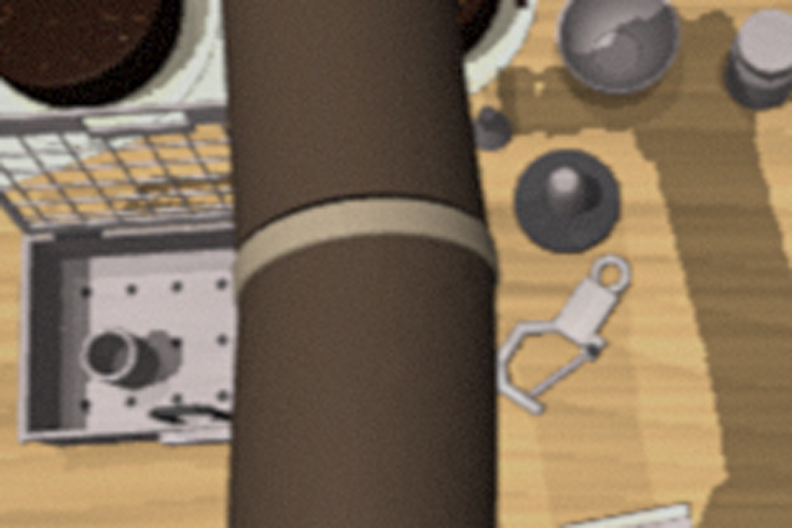

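```bash
python3 -m crank '[{"angular":[0,0,0],"offset":[0.5,4,0],"hand":0},{"angular":[0,0,0],"offset":[0.5,8,0],"hand":0},{"angular":[0,0,0],"offset":[0.5,12,0],"hand":0},{"angular":[0,0,0],"offset":[0.5,16,-2],"hand":0},{"angular":[0,0,0],"offset":[0.5,16,-7],"hand":0}]'
python3 -m crank '[{"angular":[0,0,0],"offset":[-2,0,0],"hand":0},{"angular":[0,0,0],"offset":[-4,0,0],"hand":0},{"angular":[0,0,0],"offset":[-6,0,0],"hand":0},{"angular":[0,0,0],"offset":[-8,0,0],"hand":0},{"angular":[0,0,0],"offset":[-10,0,0],"hand":0}]'
```

```text
time: 30.55
eef_pos: [0.7034, 0.1832, 0.2465]
eef_rot: [-3.132, -0.114, -0.021]
wrist_force: [0.6, 1.5, -0.8]
grip_width: 0.0004
time: 31.05
eef_pos: [0.6033, 0.1827, 0.2477]
eef_rot: [-3.132, -0.113, -0.025]
wrist_force: [2.9, -0.4, -0.9]
grip_width: 0.0007
```

```bash
python3 -m crank '[{"angular":[0,0,0],"offset":[-2,0,0],"hand":0},{"angular":[0,0,0],"offset":[-4,0,0],"hand":0},{"angular":[0,0,0],"offset":[-6,0,0],"hand":0},{"angular":[0,0,0],"offset":[-6.5,0,0],"hand":0},{"angular":[0,0,0],"offset":[-6.5,0,3],"hand":0}]'
python3 -m crank '[{"angular":[0,0,0],"offset":[0,0,4],"hand":0},{"angular":[0,0,0],"offset":[0,-3,7],"hand":0},{"angular":[0,0,0],"offset":[0,-7,8],"hand":0},{"angular":[0,0,0],"offset":[0,-11,8],"hand":0.5},{"angular":[0,0,0],"offset":[0,-15,8],"hand":0.5}]'
python3 -m crank '[{"angular":[0,0,0],"offset":[0,-4,0],"hand":0.5},{"angular":[0,0,0],"offset":[0,-8,0],"hand":0.5},{"angular":[0,0,0],"offset":[0,-12,0],"hand":0.5},{"angular":[0,0,0],"offset":[0,-16,0],"hand":0.6},{"angular":[0,0,0],"offset":[0,-20,0],"hand":0.6}]'
for i in 1 2 3 4; do python3 -m crank '[{"angular":[0,0,0],"offset":[0,0,0],"hand":0.6},{"angular":[0,0,0],"offset":[0,0,0],"hand":0.6},{"angular":[0,0,0],"offset":[0,0,0],"hand":0.6},{"angular":[0,0,0],"offset":[0,0,0],"hand":0.6},{"angular":[0,0,0],"offset":[0,0,0],"hand":0.6}]'|head -2; done
python3 - <<'E'
from h import *
p,d=snapshot('top');np.save('pics/top4.npy',d);crop(p,80,110,210,260,4,'t4a.png');crop(p,215,140,315,255,4,'t4b.png')
a=cv2.imread('pics/t4a.png');b=cv2.imread('pics/t4b.png');
q,d=snapshot('scene');np.save('pics/scene4.npy',d);crop(q,200,80,380,240,3,'s4.png')
h=600;b=cv2.copyMakeBorder(b,0,h-b.shape[0],0,0,0)
cv2.imwrite('pics/m4.png',np.hstack([a[:,:400],b]))
F=cloud('top',np.load('pics/top4.npy')).reshape(-1,3)
m=(abs(F[:,0]-.5)<.08)&(abs(F[:,1]-.215)<.1)&(F[:,2]>.07)&(F[:,2]<.12);print(m.sum(),np.percentile(F[m,2],[5,50,95]))
print(readout.state()['eef_pos'])
E
```

```text
time: 31.55
eef_pos: [0.536, 0.182, 0.2756]
eef_rot: [-3.134, -0.114, -0.016]
wrist_force: [1.0, 0.5, -0.5]
grip_width: 0.0007
time: 32.05
eef_pos: [0.5363, 0.0304, 0.3569]
eef_rot: [-3.134, -0.115, -0.019]
wrist_force: [0.4, -0.9, 0.1]
grip_width: 0.0132
time: 32.55
eef_pos: [0.5363, -0.1714, 0.3576]
eef_rot: [-3.134, -0.115, -0.02]
wrist_force: [0.2, 0.8, 0.1]
grip_width: 0.0512
time: 33.05
eef_pos: [0.5366, -0.1701, 0.3577]
time: 33.55
eef_pos: [0.5366, -0.1701, 0.3577]
time: 34.05
eef_pos: [0.5366, -0.1702, 0.3577]
time: 34.55
eef_pos: [0.5366, -0.1702, 0.3577]
1491 [0.07280276 0.08269713 0.08687759]
[ 0.5366057  -0.17019787  0.35777902]
```

View pics/m4.png

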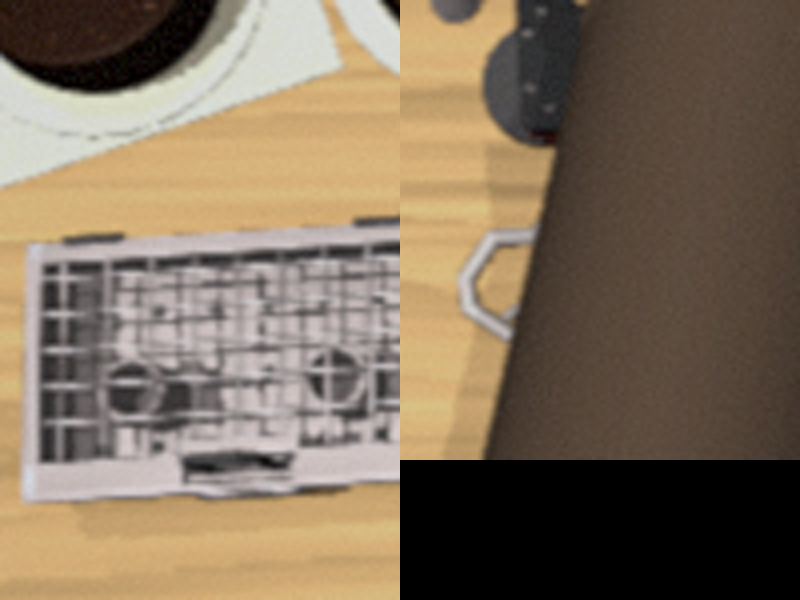

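View pics/s4.png

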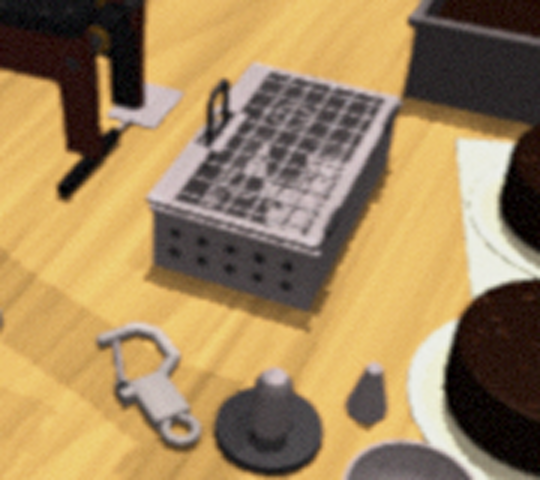

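```bash
python3 -m crank '[{"angular":[0,0,-0.13],"offset":[0,1.5,-2],"hand":0.65},{"angular":[0,0,-0.26],"offset":[0,3,-4],"hand":0.65},{"angular":[0,0,-0.39],"offset":[0,4.5,-7],"hand":0.65},{"angular":[0,0,-0.52],"offset":[0,6,-10],"hand":0.65},{"angular":[0,0,-0.64],"offset":[0,6.5,-14],"hand":0.65}]'
python3 - <<'E'
from h import *
import pickle
st=readout.state();p,d=snapshot('wrist');print(st['eef_pos'],st['eef_rot'],st['joint_positions'].round(2));pickle.dump(st,open('pics/w7.pkl','wb'))
p2=p[60:330,90:440]
crop(p,90,60,440,320,2.28,'w7.png')
a=np.deg2rad(147.5)
for q in [(-50,0),(-75,0),(-20,0),(-20,18),(-20,-18),(-75,18),(46,12)]:
    x,y=np.array(q)/1e3;w=wproj([.537+(x+.05)*np.cos(a)-y*np.sin(a),-.105+(x+.05)*np.sin(a)+y*np.cos(a),.014],st);print(q,((w[0]-90)*2.28,(w[1]-60)*2.28))
E
```

```text
time: 35.15
eef_pos: [0.5375, -0.1035, 0.2179]
eef_rot: [-3.014, 0.88, -0.027]
wrist_force: [0.9, -0.4, -0.4]
grip_width: 0.0573
[ 0.53751266 -0.10348546  0.21791333] [-3.01353246  0.87950076 -0.02669318] [ 0.13  0.3  -0.03  1.83  0.01  0.99 -2.05]
(-50, 0) (np.float64(383.80528162198664), np.float64(261.6873160888344))
(-75, 0) (np.float64(383.8184916470283), np.float64(213.3204748258253))
(-20, 0) (np.float64(383.76719540454604), np.float64(318.03696943431146))
(-20, 18) (np.float64(418.09819498235044), np.float64(318.0409602461513))
(-20, -18) (np.float64(349.43461899416945), np.float64(317.9943545565315))
(-75, 18) (np.float64(419.26830574299623), np.float64(213.40751195855128))
(46, 12) (np.float64(405.272471541535), np.float64(432.69120558189996))
```

View pics/w7.png

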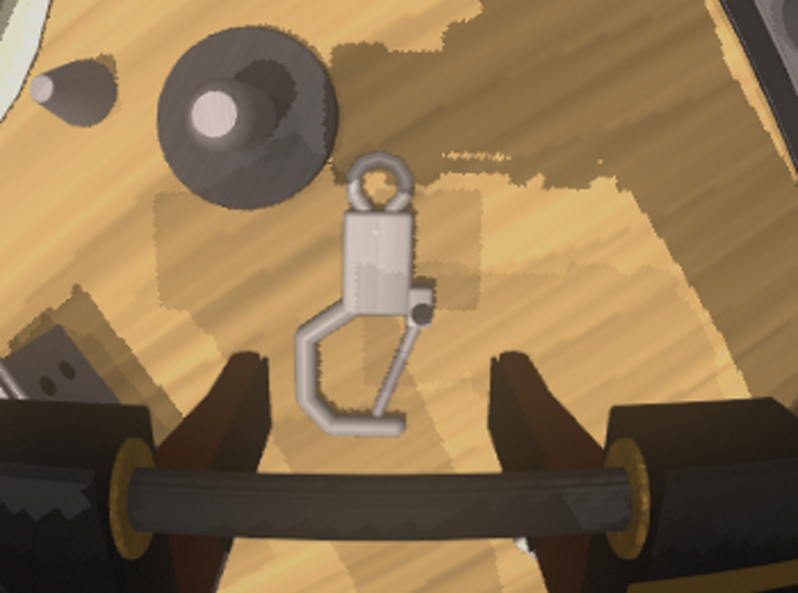

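```bash
python3 -m crank '[{"angular":[0.005,0.016,0],"offset":[0.15,0.05,-4],"hand":0.65},{"angular":[0.005,0.016,0],"offset":[0.15,0.05,-8],"hand":0.65},{"angular":[0.005,0.016,0],"offset":[0.15,0.05,-12],"hand":0.65},{"angular":[0.005,0.016,0],"offset":[0.15,0.05,-14],"hand":0.65},{"angular":[0.005,0.016,0],"offset":[0.15,0.05,-14],"hand":0.65}]'
```

```text
time: 35.7
eef_pos: [0.5336, -0.1023, 0.0686]
eef_rot: [3.014, -0.886, -0.024]
wrist_force: [-0.7, 0.8, 0.2]
grip_width: 0.057
```

```bash
python3 -m crank '[{"angular":[-0.004,-0.014,0],"offset":[0.5,-0.05,0],"hand":0.65},{"angular":[-0.004,-0.014,0],"offset":[0.5,-0.05,-1.5],"hand":0.65},{"angular":[-0.004,-0.014,0],"offset":[0.5,-0.05,-3.2],"hand":0.65},{"angular":[-0.004,-0.014,0],"offset":[0.5,-0.05,-3.2],"hand":0.65},{"angular":[-0.004,-0.014,0],"offset":[0.5,-0.05,-3.2],"hand":0.65}]'
```

```text
time: 36.2
eef_pos: [0.5397, -0.103, 0.0381]
eef_rot: [-3.014, 0.886, -0.002]
wrist_force: [0.1, -0.3, 0.6]
grip_width: 0.0567
```

```bash
python3 -m crank '[{"angular":[0,0,0],"offset":[-0.05,0,-0.5],"hand":0.65},{"angular":[0,0,0],"offset":[-0.05,0,-1.05],"hand":0.65},{"angular":[0,0,0],"offset":[-0.05,0,-1.1],"hand":0.65},{"angular":[0,0,0],"offset":[-0.05,0,-1.1],"hand":0.5},{"angular":[0,0,0],"offset":[-0.05,0,-1.1],"hand":0.3}]' 60
python3 -m crank '[{"angular":[0,0,0],"offset":[0,0,0],"hand":0.3},{"angular":[0,0,0],"offset":[0,0,0],"hand":0.3},{"angular":[0,0,0],"offset":[0,0,0],"hand":0.3},{"angular":[0,0,0],"offset":[0,0,0],"hand":0.3},{"angular":[0,0,0],"offset":[0,0,0],"hand":0.3}]'
```

```text
time: 36.7
eef_pos: [0.5392, -0.103, 0.0272]
eef_rot: [-3.014, 0.886, -0.002]
wrist_force: [-0.0, -0.0, -0.2]
grip_width: 0.0448
time: 37.2
eef_pos: [0.5393, -0.103, 0.0272]
eef_rot: [-3.014, 0.886, -0.002]
wrist_force: [0.4, 0.6, 0.2]
grip_width: 0.0355
```

```bash
python3 -m crank '[{"angular":[0,0,0],"offset":[0,0,4],"hand":0.3},{"angular":[0,0,0],"offset":[0,0,8],"hand":0.3},{"angular":[0,0,0.1],"offset":[0,0,13],"hand":0.3},{"angular":[0,0,0.24],"offset":[-1,1,17],"hand":0.3},{"angular":[0,0,0.38],"offset":[-3,3,18],"hand":0.3}]'
python3 -m crank '[{"angular":[0,0,0.14],"offset":[-2,3,0],"hand":0.3},{"angular":[0,0,0.28],"offset":[-4,6,0],"hand":0.3},{"angular":[0,0,0.42],"offset":[-6,9,0],"hand":0.3},{"angular":[0,0,0.56],"offset":[-8,12,0],"hand":0.3},{"angular":[0,0,0.7],"offset":[-10,16,0],"hand":0.3}]'
python3 -m crank '[{"angular":[0,0,0.14],"offset":[-0.4,4,0],"hand":0.3},{"angular":[0,0,0.28],"offset":[-0.8,8,0],"hand":0.3},{"angular":[0,0,0.42],"offset":[-1.2,12,0],"hand":0.3},{"angular":[0,0,0.56],"offset":[-1.6,16,0],"hand":0.3},{"angular":[0,0,0.7],"offset":[-2,20,0],"hand":0.3}]'
```

```text
time: 37.7
eef_pos: [0.5118, -0.0742, 0.2117]
eef_rot: [3.127, -0.296, 0.014]
wrist_force: [0.7, 0.3, -3.4]
grip_width: 0.0352
time: 38.2
eef_pos: [0.4105, 0.0856, 0.2115]
eef_rot: [-3.036, -0.8, -0.013]
wrist_force: [1.0, 1.5, -1.6]
grip_width: 0.0353
time: 38.7
eef_pos: [0.39, 0.2868, 0.2114]
eef_rot: [-2.571, -1.798, -0.011]
wrist_force: [0.9, -0.2, -1.0]
grip_width: 0.0351
```

```bash
python3 -m crank '[{"angular":[0,0,0.13],"offset":[-0.5,0.8,0],"hand":0.3},{"angular":[0,0,0.26],"offset":[-0.5,1.6,0],"hand":0.3},{"angular":[0,0,0.39],"offset":[-0.5,2.4,0],"hand":0.3},{"angular":[0,0,0.405],"offset":[-0.5,2.5,0],"hand":0.3},{"angular":[0,0,0.405],"offset":[-0.5,2.5,0],"hand":0.3}]'
python3 - <<'E'
from h import *
for cam,f in(('top','top4'),('scene','scene4')):
    F=cloud(cam,np.load(f'pics/{f}.npy')).reshape(-1,3)
    m=(abs(F[:,0]-.438)<.03)&(abs(F[:,1]-.212)<.045)
    for a,b in((.092,.105),(.105,.118),(.118,.128),(.128,.145)):
        Q=F[m&(F[:,2]>a)&(F[:,2]<b)]
        for s in(1,-1):
            q=Q[(Q[:,1]-.2115)*s>0]
            if len(q):print(cam,a,s,len(q),np.median(q,0).round(4),q.min(0).round(4),q.max(0).round(4))
    # lid rect at top
    Q=F[(F[:,2]>.075)&(F[:,2]<.09)&(F[:,0]>.35)&(F[:,0]<.65)&(F[:,1]>.02)&(F[:,1]<.4)];print(cam,cv2.minAreaRect(Q[:,:2].astype(np.float32)))
E
```

```text
time: 39.2
eef_pos: [0.3848, 0.3114, 0.2111]
eef_rot: [-2.159, -2.274, -0.008]
wrist_force: [0.1, 0.6, -1.4]
grip_width: 0.0357
top 0.092 1 3 [0.4343 0.2313 0.1033] [0.4338 0.2302 0.0992] [0.4365 0.2325 0.1039]
top 0.092 -1 4 [0.4383 0.1876 0.098 ] [0.4365 0.1868 0.0931] [0.4428 0.1885 0.1025]
top 0.105 1 2 [0.4346 0.2322 0.1092] [0.4336 0.23   0.1064] [0.4356 0.2343 0.112 ]
top 0.105 -1 5 [0.4381 0.1885 0.109 ] [0.4358 0.1864 0.1062] [0.4413 0.1917 0.1113]
top 0.118 1 2 [0.4345 0.2331 0.1225] [0.434  0.2307 0.1181] [0.4349 0.2356 0.1268]
top 0.118 -1 5 [0.4373 0.189  0.1241] [0.4366 0.1861 0.1186] [0.4418 0.1927 0.1251]
top 0.128 1 27 [0.4378 0.2236 0.1351] [0.4334 0.2122 0.1306] [0.441  0.2361 0.14  ]
top 0.128 -1 30 [0.4383 0.1994 0.1346] [0.4356 0.1862 0.1281] [0.4415 0.2111 0.1401]
top ((0.5134097337722778, 0.21741114556789398), (0.18265369534492493, 0.2975988984107971), 3.2952990531921387)
scene 0.092 1 12 [0.4421 0.2331 0.0994] [0.4375 0.2302 0.0923] [0.4447 0.237  0.1037]
scene 0.092 -1 10 [0.445  0.1887 0.1001] [0.4408 0.1861 0.0931] [0.4468 0.1951 0.1048]
scene 0.105 1 8 [0.4418 0.2321 0.1114] [0.4381 0.2304 0.1074] [0.444  0.2349 0.1159]
scene 0.105 -1 9 [0.4447 0.1893 0.1127] [0.4412 0.1852 0.1061] [0.4466 0.1924 0.1173]
scene 0.118 1 4 [0.4426 0.2315 0.1216] [0.4415 0.23   0.1196] [0.4439 0.2332 0.124 ]
scene 0.118 -1 10 [0.4439 0.1892 0.1232] [0.4401 0.1861 0.1191] [0.4471 0.1925 0.1278]
scene 0.128 1 10 [0.4432 0.2232 0.136 ] [0.4387 0.213  0.1287] [0.445  0.2321 0.1374]
scene 0.128 -1 16 [0.4442 0.1982 0.1356] [0.4391 0.1878 0.1295] [0.4474 0.211  0.138 ]
scene ((0.5170141458511353, 0.21600717306137085), (0.18288850784301758, 0.2988300919532776), 3.384089231491089)
```

```bash
python3 -m crank '[{"angular":[0,0,0.004],"offset":[0,0,-3],"hand":0.3},{"angular":[0,0,0.004],"offset":[0,0,-6],"hand":0.3},{"angular":[0,0,0.004],"offset":[0,0,-8.5],"hand":0.3},{"angular":[0,0,0.004],"offset":[0,0,-9.2],"hand":0.3},{"angular":[0,0,0.004],"offset":[0,0,-9.2],"hand":0.3}]'
python3 - <<'E'
from h import *
st=readout.state();p,d=snapshot('top');q,ds=snapshot('scene');np.save('pics/top5.npy',d);np.save('pics/scene5.npy',ds);print(st['eef_pos'],st['eef_rot'],st['wrist_force'])
crop(p,110,165,190,255,5,'a.png');crop(q,225,80,325,170,5,'b.png')
a=cv2.imread('pics/a.png');b=cv2.imread('pics/b.png');cv2.imwrite('pics/m5.png',np.hstack([a,b[:,:400]]) if a.shape[0]==b.shape[0] else a)
X,Y=st['eef_pos'][:2]
for c,o in(('top',(110,165)),('scene',(225,80))):
    for n,P in(('legL',[.437,.2325,.1]),('nose',[X+.052*.096+.012,Y-.096,.1])):
        u=proj(c,P);print(c,n,(np.array(u)-o)*5)
E
```

```text
time: 39.7
eef_pos: [0.3845, 0.3107, 0.1186]
eef_rot: [-2.157, -2.276, -0.004]
wrist_force: [-0.5, 0.9, -1.0]
grip_width: 0.0357
[0.38447402 0.31070897 0.11857057] [-2.15662231 -2.27619745 -0.00434627] [-0.47899175  0.86094605 -1.03356504]
top legL [ 97.64776059 304.73593459]
top nose [127.55018371 372.46498818]
scene legL [243.65880572 174.09310118]
scene nose [182.14141715 172.73044644]
```

View pics/m5.png

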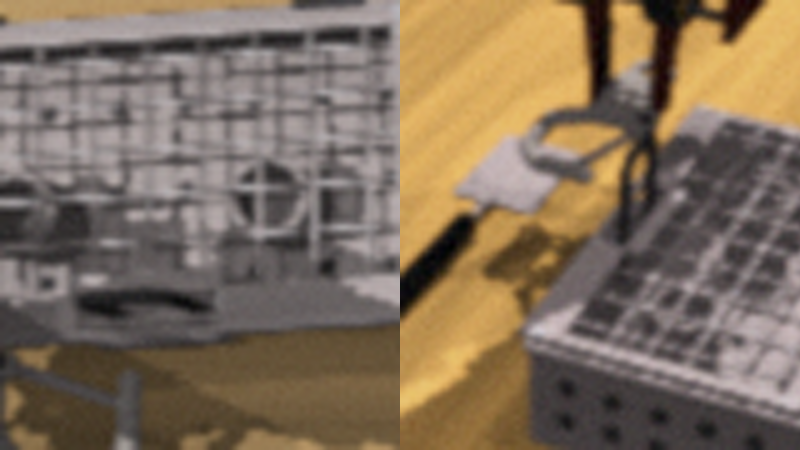

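```bash
python3 -m crank '[{"angular":[0,0,0],"offset":[1,0.1,0],"hand":0.3},{"angular":[0,0,0],"offset":[2,0.15,0],"hand":0.3},{"angular":[0,0,0],"offset":[2.5,0.2,0],"hand":0.3},{"angular":[0,0,0],"offset":[3,0.2,0],"hand":0.3},{"angular":[0,0,0],"offset":[3.5,0.22,0],"hand":0.3}]'
```

```text
time: 40.3
eef_pos: [0.4208, 0.3139, 0.1202]
eef_rot: [-2.156, -2.277, -0.009]
wrist_force: [0.8, 0.1, -2.4]
grip_width: 0.0358
```

```bash
python3 -m crank '[{"angular":[0,0,0],"offset":[0.4,0,0],"hand":0.3},{"angular":[0,0,0],"offset":[0.8,0,0],"hand":0.3},{"angular":[0,0,0],"offset":[1.2,0.03,0],"hand":0.3},{"angular":[0,0,0],"offset":[1.6,0.05,0],"hand":0.3},{"angular":[0,0,0],"offset":[1.6,0.05,0],"hand":0.3}]'
```

```text
time: 40.8
eef_pos: [0.4372, 0.3148, 0.1201]
eef_rot: [-2.156, -2.276, -0.01]
wrist_force: [-2.3, 1.7, -1.8]
grip_width: 0.0354
```

```bash
python3 -m crank '[{"angular":[0,0,0],"offset":[0.4,0,0],"hand":0.3},{"angular":[0,0,0],"offset":[0.8,0,0],"hand":0.3},{"angular":[0,0,0],"offset":[1.2,0.0,0],"hand":0.3},{"angular":[0,0,0],"offset":[1.2,0.0,0],"hand":0.3},{"angular":[0,0,0],"offset":[1.2,0.0,0],"hand":0.3}]'
```

```text
time: 41.3
eef_pos: [0.45, 0.3161, 0.1207]
eef_rot: [-2.155, -2.277, -0.015]
wrist_force: [-0.3, 5.0, -1.6]
grip_width: 0.0356
```

```bash
python3 -m crank '[{"angular":[0,0,0],"offset":[0.3,0,0],"hand":0.3},{"angular":[0,0,0],"offset":[0.5,-0.02,0],"hand":0.3},{"angular":[0,0,0],"offset":[0.7,-0.02,0],"hand":0.3},{"angular":[0,0,0],"offset":[0.7,-0.02,0],"hand":0.3},{"angular":[0,0,0],"offset":[0.7,-0.02,0],"hand":0.3}]'
```

```text
time: 41.8
eef_pos: [0.4572, 0.3153, 0.1205]
eef_rot: [-2.156, -2.276, -0.014]
wrist_force: [0.4, 0.2, -1.9]
grip_width: 0.0358
```

```bash
python3 -m crank '[{"angular":[0,0,0],"offset":[-0.4,0,0],"hand":0.3},{"angular":[0,0,0],"offset":[-0.8,0,0],"hand":0.3},{"angular":[0,0,0],"offset":[-1.2,-0.05,0],"hand":0.3},{"angular":[0,0,0],"offset":[-1.6,-0.08,0],"hand":0.3},{"angular":[0,0,0],"offset":[-1.6,-0.08,0],"hand":0.3}]'
python3 -m crank '[{"angular":[0,0,0],"offset":[-0.2,0,0],"hand":0.3},{"angular":[0,0,0],"offset":[-0.3,0,0],"hand":0.3},{"angular":[0,0,0],"offset":[-0.4,0,0],"hand":0.3},{"angular":[0,0,0],"offset":[-0.4,0,0],"hand":0.3},{"angular":[0,0,0],"offset":[-0.4,0,0],"hand":0.3}]'
```

```text
time: 42.3
eef_pos: [0.4405, 0.3146, 0.1206]
eef_rot: [-2.155, -2.277, -0.014]
wrist_force: [-0.6, 0.6, -1.6]
grip_width: 0.0355
time: 42.8
eef_pos: [0.4381, 0.3147, 0.121]
eef_rot: [-2.156, -2.278, -0.018]
wrist_force: [5.7, 0.2, -2.5]
grip_width: 0.0357
```

```bash
python3 -m crank '[{"angular":[0,0,0],"offset":[0.5,0,0],"hand":0.3},{"angular":[0,0,0],"offset":[1.1,0,0],"hand":0.3},{"angular":[0,0,0],"offset":[1.1,0,-0.4],"hand":0.3},{"angular":[0,0,0],"offset":[1.1,0,-0.8],"hand":0.3},{"angular":[0,0,0],"offset":[1.1,0,-0.8],"hand":0.3}]'
python3 -m crank '[{"angular":[0,0,0],"offset":[0,0,0],"hand":0.45},{"angular":[0,0,0],"offset":[0,0,0],"hand":0.55},{"angular":[0,0,0],"offset":[0,0,0],"hand":0.6},{"angular":[0,0,0],"offset":[0,0,0],"hand":0.6},{"angular":[0,0,0],"offset":[0,0,0],"hand":0.6}]'
```

```text
time: 43.3
eef_pos: [0.4484, 0.3144, 0.1121]
eef_rot: [-2.156, -2.278, -0.015]
wrist_force: [-0.3, -0.2, -1.4]
grip_width: 0.0358
time: 43.8
eef_pos: [0.4484, 0.3145, 0.1122]
eef_rot: [-2.156, -2.278, -0.016]
wrist_force: [0.4, -0.8, 0.6]
grip_width: 0.0526
```

```bash
python3 -m crank '[{"angular":[0,0,0],"offset":[0,0,0.5],"hand":0.6},{"angular":[0,0,0],"offset":[0,0,2],"hand":0.6},{"angular":[0,0,0],"offset":[0,0,5],"hand":0.6},{"angular":[0,0,0],"offset":[0,0,9],"hand":0.6},{"angular":[0,0,0],"offset":[0,0,12],"hand":0.6}]'
python3 -m crank '[{"angular":[0,0,0],"offset":[-1,0,2],"hand":0.6},{"angular":[0,0,0],"offset":[-4,1,4],"hand":0.6},{"angular":[0,0,0],"offset":[-7,2,6],"hand":0.6},{"angular":[0,0,0],"offset":[-7,2,6],"hand":0.6},{"angular":[0,0,0],"offset":[-7,2,6],"hand":0.6}]'
python3 - <<'E'
from h import *
p,d=snapshot('top');q,ds=snapshot('scene')
crop(q,215,70,375,190,5,'b6.png')
E
```

```text
time: 44.3
eef_pos: [0.4485, 0.3151, 0.2357]
eef_rot: [-2.155, -2.279, -0.019]
wrist_force: [-0.5, 0.2, -0.1]
grip_width: 0.0524
time: 44.8
eef_pos: [0.3783, 0.3355, 0.2973]
eef_rot: [-2.155, -2.281, -0.023]
wrist_force: [0.3, 0.1, -0.2]
grip_width: 0.0525
```

View pics/b6.png

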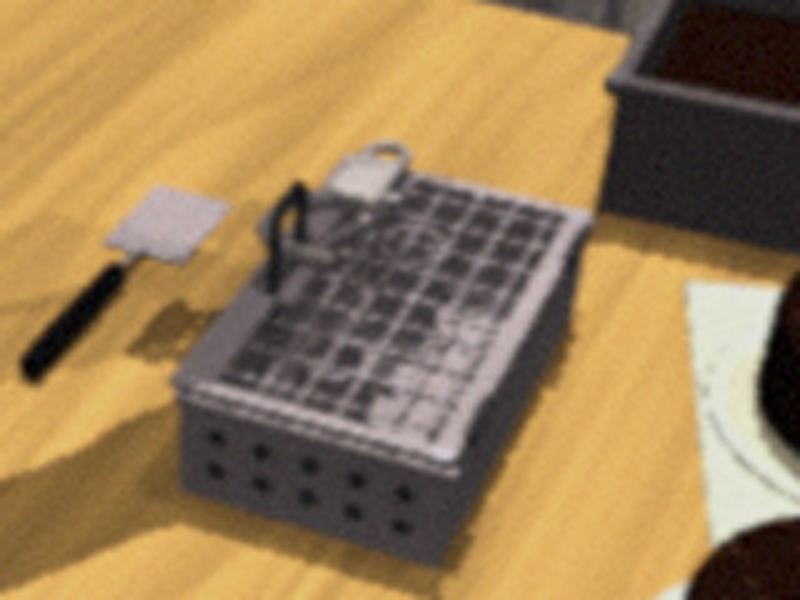

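```bash
python3 - <<'E'
from h import *
p,d=snapshot('scene');F=cloud('scene',d).reshape(-1,3)
Q=F[(abs(F[:,0]-.518)<.085)&(abs(F[:,1]+.451)<.1)&(F[:,2]>.045)];print(len(Q),Q.min(0),Q.max(0))
Q=F[(abs(F[:,0]-.45)<.05)&(abs(F[:,1]-.3)<.09)&(F[:,2]>.09)];print(len(Q),np.median(Q,0),Q.max(0))
print(readout.state()['time']);robot.close_job()
E
```

```text
374 [ 0.50642836 -0.42081064  0.04508764] [ 0.55303479 -0.37553982  0.07256898]
959 [0.44010472 0.31544006 0.36030717] [0.48225526 0.3721664  0.40360101]
44.95
the job is handed in; nothing more can be done
```

I handed the job in at about 45 s of robot time, well under the 210 s limit. All three sleeves are sorted, the lid is shut and the snap hook is clipped round the staple's left leg. The hand-in gives no verdict.

- **Sleeves:** Only three were on the bench. The far and near ones slid almost to the pin's foot with no resistance, so they went upright into the basket. The middle one stuck with its centre about 75 mm up and a 13 N push back, so it went in the grey tray. My first grab at the far sleeve closed too late and missed, but the sleeve was not disturbed and I took it again.
- **Checks on the sleeves:** Depth readings showed the tray sleeve upright, with its top about 70 mm up. The camera showed both basket sleeves upright through the closed mesh, and the lid's top at about 83 mm.
- **Hook:** The force rose and then dropped to nothing as the leg pushed past the gate. Pulling back met about 6 N, so the gate holds the leg. After release, the last picture shows the hook lying on the lid round the left leg, with the gripper clear.
- **Not confirmed:** I never saw the gate closed in a picture; that rests on the force readings. My last depth check on the hook was useless because its readings were mostly of the gripper. I did not measure the bystanders' positions at the end, though nothing suggested I had touched them.

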